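# Put the plane iron back in the bench plane

### The arm

A 6-joint arm with a two-finger parallel gripper is mounted at the origin on the work surface. World frame = base frame: x ahead of the robot, y to its left, z up, the work surface at z = 0. Lengths are in m, angles in degrees, forces in N, time in s.
With the tool pointing down it reaches from about 0.3 to 0.75 m from the base axis. Payload 8.5 kg.
Tool frame: the origin (TCP) lies at the very end of the fingers, on their centre line; the grasp point (between the pads) lies 19 mm behind it; z points along the fingers, y is the line along which they close (so a half turn about z gives the same grasp; the last joint's range is limited). The gripper opens to 85 mm and grips with 20 to 120 N. Pads are 22 mm wide; open, the fingers measure 114 mm over their backs; the gripper's body (76 mm by 85 mm) begins 54 mm behind the grasp point. The pads swing forward as they close: fully open they stand 13 mm farther back than shut.
Start: joints at [-89.513, 21.807, 74.336, -0, 83.858, -12.336], TCP at [0.122, -0.536, 0.192] pointing down, gripper open.
Joint ranges: [-178.18, 178.18], [-50.72, 133.34], [12.68, 142.11], [-81.47, 261.47], [9.98, 163.14], [-165.26, 165.26]. Speed limits (degrees/s): [136.94, 136.94, 180, 180, 180, 180].

### API

Orientations are given as a 3x3 rotation matrix whose columns are the frame's x, y, z axes.
In Python, from rig import env, imaging gives the robot as it stands. The module is installed in compiled form; this text tells all that it offers.
- The arm moves only by the tool arm_command, never from a script. Its arguments are lists of equal length, an entry for each row: "turn": the turn, a rotation vector about the tool's x, y, z in units of 5 degrees (1.0 is 5 degrees), a list of three; "xyz": the shift along the tool's x, y, z in units of 50 mm (1.0 is 50 mm), a list of three; "claw": the finger opening in mm, from 0 to 85.4. A call has 1 to 12 rows; each row shifts and turns the commanded pose from where the row before left it, along the tool's axes as they then stand; what a row does not reach is not made up. A row lasts 1/10 s, in which the tool goes at most 50 mm and 8.59 degrees, less where a joint would pass 70% of its speed; a pose out of reach is approached as far as the arm can. A call is refused whole if a number of a shift passes 1 or a number of a turn 1, either way. A call with a gripper value outside its range is refused whole. The fingers move at their own pace and stop on an object; "squeeze" is the grip in N (left out, the last holds). Time passes only in rows, so rows that do not move let the fingers close. It gives the time, the measured TCP pose, the force, the opening and the grip force at its end, in the units of the state.
- env.observe(): the state, without advancing time (a new reading comes with each control period).
- imaging.get_image(name): name is "scene" or "side" or "wrist"; returns (picture, depth): 420x560x3 uint8, blue, green, red; 420x560 float32, m along the optical axis (not along the pixel's ray), 0 where there is no reading.
- imaging.camera_info(name): a dict with "camera_matrix" (3x3 intrinsics, pixels), "rvec" (rotation vector, rad) and "tvec" (3), from world to camera coordinates, as OpenCV has them. Camera axes: x right, y down, z forward; pixel columns grow to the right and rows downward; lengths in m; the calibration is good to about 2 mm. A picture is of the moment at which its call begins: read the wrist's pose just before it. camera_info takes no time and is no camera call; for the wrist camera it gives the pose at the moment of the call.
- env.close_job(): hands the job in; it is judged then, once.
The state is a dict: "time_s": time; "q": joint angles; "qvel": joint speeds; "joint_efforts": joint torques, N m; "position": TCP position; "tool_rot": TCP orientation; "ft_force": force on the tool from outside, world axes, zero at the start; "wrist_torque": the same for the moment, N m; "grip_width": finger opening in m; "gripper_force": force on a finger pad.
Only numpy, scipy, OpenCV 4.12 (cv2) and the standard library are available. Lean on these libraries where they do the work, as an engineer would, in place of code of your own. Each camera call takes 0.05 s, during which the arm holds its last target. There are 200 camera calls.

### The job

Put the slotted plane iron back in the bench plane: it lies flush in its pocket in the wooden board, so press its edge end down into the scoop until the other end tips up and stays up by itself, take it by the raised end, and lay it gently on the plane's sloping bed, same face up, cutting edge fully down in the mouth and square between the cheeks; hold it until it lies on the bed. Leave the plain scraper blade and everything else where it is, and do not shove the plane.

Things in the scene. Friction and masses are not known exactly. Their poses are not given: they have to be found in the camera images.
- board: Fixed light wooden board, 250 mm long (its x, from -105 to +145), 144 mm wide (its y), top 42 mm above the bench; origin on the bench, z up. Two identical pockets run along x, centred at y = +33 and y = -33 mm, each 54 mm wide, with a level half (x = 0 to 92 mm) and a sloping scoop (x = 0 to -89 mm, the end nearer the robot). A blade lies on the level half and bridges the scoop
- pocket_a (a point): Pocket at y = +33 mm: point on its floor at the ridge where the level half meets the scoop (x = 0, 38.5 mm above the bench). From here the smooth scoop slopes down at 20 degrees towards -x. A lying blade's top is 0.5 mm below the board's top, its centre only about 6 mm on the level side of the ridge
- scoop_a (a point): Same pocket: foot of the slope at the scoop's upright end wall (x = -89 mm, 32 mm lower than the ridge). A blade pressed down onto the slope and pushed about 16 mm along it to this wall overbalances and stays lying on the slope, tipped 20 degrees, its far end about 22 mm above the board's top
- pocket_b (a point): The same ridge point in the pocket at y = -33 mm
- scoop_b (a point): The same scoop foot in the pocket at y = -33 mm
- chisels (a point): Top of the middle one of three chisels that stand fixed in a rail across the board's far end: upright handles within 15 mm of x = +115 mm, tops 204 mm above the bench
- iron: The plane iron: smooth flat steel, 165 x 51 x 3 mm, about 0.18 kg, with a 12 mm wide slot 83 mm long along its middle. Origin in the centre of its underside; x along its length to the blunt top end, z out of its upper face. It lies in one of the two pockets, cutting edge over the scoop (towards -x), its axes parallel to the board's
- iron_edge (a point): Middle of the cutting edge, underside of the iron (at x = -82.5 mm of the iron)
- iron_top (a point): Middle of the blunt top end, underside of the iron (at x = +82.5 mm)
- scraper: Bystander: a plain scraper blade without slot, 150 x 51 x 3 mm, lying in the board's other pocket; origin in the centre of its underside
- plane: Bench plane standing loose, 1.9 kg, sole 250 x 64 mm; origin in the centre of its sole, x towards the heel, z up; toe roughly towards the robot. Front knob at x = -100 mm, 62 mm high; rear handle from x = 80 to 123 mm, 25 mm thick, 111 mm high. Cheeks 4 mm thick, 56 mm apart inside, 50 mm high from x = -60 to +25 mm, lower elsewhere
- frog: The plane's bed: a smooth 45 degree slope 50 mm wide, 104 mm long, rising towards the heel. Origin in the middle of the mouth at the foot of the bed (plane x = -45 mm, 3 mm above the bench); x up the slope, y across, z square out of the bed. With the iron home its axes are parallel to these and iron_edge is at this origin, on the mouth's closed floor
- bed_top (a point): Upper end of the bed, middle (104 mm up the slope from the mouth). The mouth is 6 mm wide. A released iron lying on the bed slides down to the mouth by itself
- glue: Bystander: glue bottle standing between board and plane, 54 mm across, 190 mm tall; origin under its centre
- tape: Bystander: tape measure, 70 x 42 x 64 mm high; origin under its centre
- cap: Bystander: the plane's lever cap lying flat, about 133 x 48 x 19 mm; origin near its middle
- mallet: Bystander: wooden mallet lying on its side, 330 mm long, head 60 mm high; origin between handle and head
- square: Bystander: try square lying flat, 200 mm blade, stock 19 mm high; origin under the stock
Not all that is in view belongs to the job. What is shaped like the iron but blue is not meant.

How it is judged:
By the outcome, as a careful person would: the job done as asked, in the order asked, and still so for the second after the job is handed in, with the robot touching nothing.
It also fails if it takes over 58 s, if anything falls off the work surface, if the arm or the gripper's body presses on something with over 40 N, if the wrist force passes 120 N, or if a joint passes its speed limit or range.

## Working session

There is one attempt and no reset: what is moved stays moved. The work goes in short steps, Python scripts to look and compute and a tool call to move; the robot and the scene stay as the last step left them, time stands still between calls to the robot, and variables do not carry over. Pictures are saved under pics/ and viewed, at most 10 in all, crops included, and the job is handed in when it is done.

Besides the shell and the picture viewer there is one more tool, called after "Call:" as name(argument=value, ...), one argument or row to a line, values as JSON. arm_command: Moves the arm, as the interface text tells. Its arguments: {"type":"object","properties":{"turn":{"type":"array"},"xyz":{"type":"array"},"claw":{"type":"array"},"squeeze":{"type":"number"}},"required":["turn","xyz","claw"]}

```bash
mkdir -p pics
cat > h.py <<'E'
import numpy as np, cv2
from rig import env, imaging
def snap(n,f=None):
    im,d=imaging.get_image(n); ci=imaging.camera_info(n)
    if f: cv2.imwrite('pics/'+f+'.png',im)
    K=np.array(ci['camera_matrix'],float); R=cv2.Rodrigues(np.array(ci['rvec'],float))[0]; t=np.array(ci['tvec'],float).ravel()
    return im,d,K,R,t
def ray(K,R,t,u,v,z):
    c=-R.T@t; r=R.T@np.linalg.inv(K)@np.array([u,v,1.]); return c+r*(z-c[2])/r[2]
def cloud(d,K,R,t):
    v,u=np.indices(d.shape); p=np.stack([(u-K[0,2])/K[0,0]*d,(v-K[1,2])/K[1,1]*d,d],-1)
    return (p-t)@R
E
python3 - <<'E'
from h import *
a=snap('scene','s0');b=snap('side','d0')
np.savez('a0.npz',im=a[0],d=a[1],K=a[2],R=a[3],t=a[4]);np.savez('b0.npz',im=b[0],d=b[1],K=b[2],R=b[3],t=b[4])
o=env.observe();print(o['time_s'],o['position'],np.round(o['tool_rot'],3).tolist())
for x in(a,b):print(-x[3].T@x[4],(x[1]>0).mean())
E
```

```text
0.1 [ 0.12204324 -0.5359699   0.19139271] [[0.975, 0.222, -0.0], [0.222, -0.975, 0.001], [0.0, -0.001, -1.0]]
[1.05278907 0.36473759 0.99583068] 0.9959651360544217
[0.00415664 0.63215665 0.98478687] 0.9963860544217688
```

View pics/s0.png

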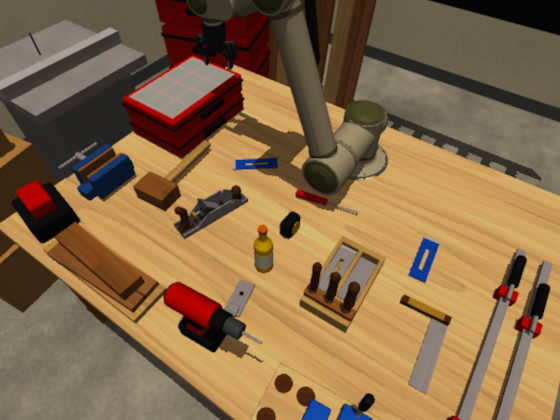

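View pics/d0.png

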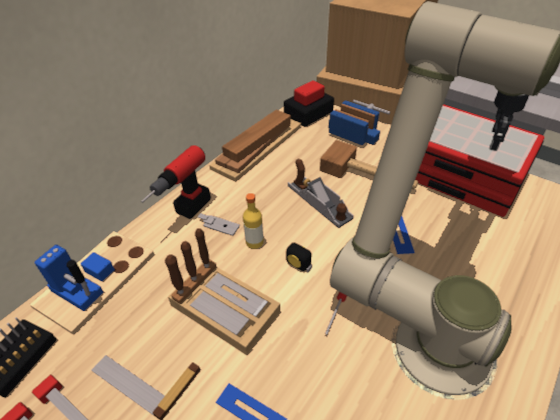

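The scene view shows the board with three chisels around (345,280) and the plane around (210,210). In the side view the board is at (225,305), with the slotted iron seemingly in the right-hand pocket at about (245,290), and the plane at (320,193).

Run:
```python
from h import *
tiles=[]
for f,box,pbox in(('a0',(290,220,110,120),(160,170,110,80)),('b0',(160,220,130,135),(275,145,100,90))):
    z=np.load(f+'.npz');P=cloud(z['d'],z['K'],z['R'],z['t'])
    x,y,w,h=box;c=P[y:y+h,x:x+w].reshape(-1,3)
    m=(c[:,2]>.034)&(c[:,2]<.05);q=c[m,:2]
    # largest component by gridding
    print(f,'board',m.sum(),cv2.minAreaRect((q*1000).astype(np.float32)),np.median(c[m,2]))
    x,y,w,h=pbox;c=P[y:y+h,x:x+w].reshape(-1,3);m=(c[:,2]>.012);q=c[m]
    print('plane',m.sum(),cv2.minAreaRect((q[:,:2]*1000).astype(np.float32)),q[:,2].max(), q[q[:,2]>.095].mean(0))
    for b in(box,pbox):
        x,y,w,h=b;tiles.append(cv2.resize(z['im'][y:y+h,x:x+w],(400,300),interpolation=cv2.INTER_CUBIC))
cv2.imwrite('pics/t0.png',np.vstack([np.hstack(tiles[:2]),np.hstack(tiles[2:])]))
```

```text
a0 board 2797 ((506.4644775390625, 150.4018096923828), (256.687744140625, 286.13787841796875), 1.8045175075531006) 0.04293538268051988
plane 2283 ((678.8397827148438, -7.57647705078125), (1018.3280639648438, 277.18402099609375), 60.10117721557617) 0.9958306784922812 [ 0.6318766  -0.01554419  0.20843697]
b0 board 4172 ((509.7380065917969, 140.4228057861328), (257.6408386230469, 313.9507141113281), 1.8892754316329956) 0.04257536234920234
plane 3031 ((275.1214294433594, 8.8477783203125), (334.5895690917969, 1317.494873046875), 37.74507141113281) 0.9847868723376367 [ 0.27230758 -0.01441348  0.30875618]
```

View pics/t0.png

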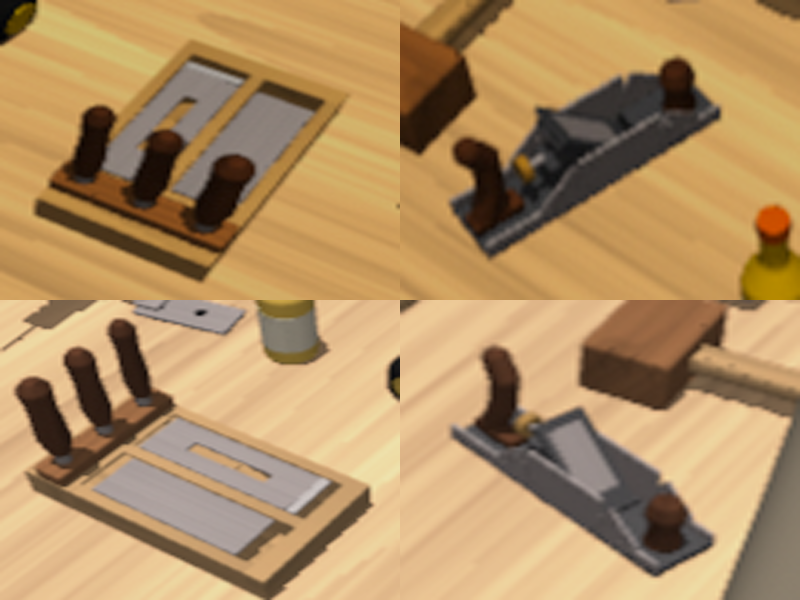

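The iron (slotted) is in the -y pocket (pocket_b) and its bright edge is at the robot end. The plane's bed is visible in both views. Next I fit rectangles to the board and plane.

Run:
```python
from h import *
def comp(m,seed):
    n,l,s,c=cv2.connectedComponentsWithStats(m.astype(np.uint8),connectivity=8)
    y,x=np.nonzero(l);i=np.argmin((x-seed[0])**2+(y-seed[1])**2);return l==l[y[i],x[i]]
for f,sb,sp in(('a0',(372,262),(205,215)),('b0',(265,330),(325,205))):
    z=np.load(f+'.npz');P=cloud(z['d'],z['K'],z['R'],z['t']);Z=P[...,2]
    m=comp((Z>.037)&(Z<.047)&(z['d']>0),sb);q=P[m]
    print(f,'board',m.sum(),[np.round(v,1).tolist() for v in cv2.boxPoints(cv2.minAreaRect((q[:,:2]*1000).astype(np.float32)))],np.median(q[:,2]))
    print(cv2.minAreaRect((q[:,:2]*1000).astype(np.float32)))
    m=comp((Z>.008)&(Z<.13)&(z['d']>0),sp);q=P[m]
    print('plane',m.sum(),cv2.minAreaRect((q[:,:2]*1000).astype(np.float32)),q[:,2].max())
    print('heel top',q[q[:,2]>.095].mean(0),(q[:,2]>.095).sum())
    # knob: points above 52mm near toe
    k=q[(q[:,2]>.045)];
    np.save(f+'pl.npy',np.c_[q])
    # other objects: tall
    for n,s in(('glue',(263,250) if f=='a0' else (253,225)),('tape',(290,225) if f=='a0' else (299,257)),('mallet',(157,190) if f=='a0' else (340,158))):
        mm=comp((Z>.012)&(Z<.22)&(z['d']>0),s);g=P[mm];print(n,mm.sum(),g.min(0).round(3),g.max(0).round(3))
```

```text
a0 board 2263 [[373.79998779296875, 289.3999938964844], [378.20001220703125, 144.5], [581.9000244140625, 150.6999969482422], [577.5, 295.6000061035156]] 0.0429407330607072
((477.8374328613281, 220.07888793945312), (203.81105041503906, 144.9517822265625), 1.7363513708114624)
plane 1542 ((521.4960327148438, -262.7127380371094), (69.74971008300781, 251.8785858154297), 73.90461730957031) 0.11377040607183667
heel top [ 0.62414004 -0.28706199  0.10541437] 62
glue 708 [ 0.562 -0.027  0.012] [0.613 0.025 0.194]
tape 385 [ 0.399 -0.035  0.012] [0.469 0.012 0.069]
mallet 9289 [ 0.008 -0.788  0.012] [ 0.617 -0.392  0.173]
b0 board 3930 [[375.79998779296875, 293.1000061035156], [380.70001220703125, 146.0], [636.5999755859375, 154.39999389648438], [631.7999877929688, 301.5]] 0.042594556132745445
((506.2274475097656, 223.7315673828125), (256.11663818359375, 147.1922607421875), 1.8892754316329956)
plane 1481 ((524.0147705078125, -258.81048583984375), (70.71546936035156, 253.5784912109375), 74.67913818359375) 0.11285237154288472
heel top [ 0.62074653 -0.28395318  0.10375712] 49
glue 801 [ 0.558 -0.021  0.013] [0.607 0.029 0.195]
tape 537 [ 0.394 -0.031  0.012] [0.467 0.015 0.069]
mallet 1134 [ 0.427 -0.52   0.012] [ 0.616 -0.389  0.067]
```

```bash
cat >> h.py <<'E'
from scipy.spatial.transform import Rotation as Ro
def tool(yaw,tilt):  # yaw of tool x (deg, about z), tilt: tool z leans towards that heading
    y,t=np.radians([yaw,tilt]);b=np.array([np.cos(y),np.sin(y),0]);u=np.array([0,0,1.])
    x=np.cos(t)*b+np.sin(t)*u;z=np.sin(t)*b-np.cos(t)*u
    return np.c_[x,np.cross(z,x),z]
def plan(p1,R1,n,p0=None,R0=None,nd=2):
    o=env.observe();p=np.array(o['position'] if p0 is None else p0);R=np.array(o['tool_rot'] if R0 is None else R0)
    w=Ro.from_matrix(R.T@R1).as_rotvec(degrees=True)/n/5;w=np.round(w,3);S=[]
    for i in range(n):
        s=np.round(R.T@(p1-p)/(n-i)/.05,nd);S.append(s.tolist());p=p+R@s*.05;R=R@Ro.from_rotvec(w*5,degrees=True).as_matrix()
    print('n',n,'turn',w.tolist(),'xyz',S,'end',p.round(4))
    return p,R
E
python3 - <<'E'
from h import *
p,R=plan(np.array([.44,-.24,.36]),tool(-15.5,0),10)
E
```

```text
n 10 turn [-0.001, 0.0, 0.566] xyz [[0.75, -0.44, -0.34], [0.73, -0.47, -0.34], [0.7, -0.51, -0.34], [0.68, -0.54, -0.34], [0.65, -0.58, -0.33], [0.62, -0.61, -0.34], [0.59, -0.64, -0.33], [0.56, -0.66, -0.34], [0.53, -0.69, -0.33], [0.5, -0.72, -0.34]] end [ 0.4403 -0.2399  0.3602]
```

Call:
arm_command(
  turn=[
    [0, 0, 0.57],
    [0, 0, 0.57],
    [0, 0, 0.57],
    [0, 0, 0.57],
    [0, 0, 0.57],
    [0, 0, 0.57],
    [0, 0, 0.57],
    [0, 0, 0.57],
    [0, 0, 0.57],
    [0, 0, 0.57],
    [0, 0, 0],
  ],
  xyz=[
    [0.75, -0.44, -0.34],
    [0.73, -0.47, -0.34],
    [0.7, -0.51, -0.34],
    [0.68, -0.54, -0.34],
    [0.65, -0.58, -0.33],
    [0.62, -0.61, -0.34],
    [0.59, -0.64, -0.33],
    [0.56, -0.66, -0.34],
    [0.53, -0.69, -0.33],
    [0.5, -0.72, -0.34],
    [0, 0, 0],
  ],
  claw=[0, 0, 0, 0, 0, 0, 0, 0, 0, 0, 0],
)

```text
time_s: 1.2
position: [0.4436, -0.2375, 0.3621]
tool_rot: [[0.964, -0.266, 0.003], [-0.266, -0.964, -0.001], [0.003, 0.001, -1.0]]
ft_force: [-1.1, -1.1, -0.2]
grip_width: -0.0003
gripper_force: 0.0
```

Run:
```python
from h import *
w=snap('wrist','w1');np.savez('w1.npz',im=w[0],d=w[1],K=w[2],R=w[3],t=w[4])
o=env.observe();print(o['time_s'],o['position'],np.round(o['tool_rot'],3).tolist(),o['ft_force'],o['grip_width'])
R=np.array(o['tool_rot']);c=-w[3].T@w[4];print('cam in tool',R.T@(c-o['position']),(R.T@w[3].T).round(2).tolist())
```

```text
1.25 [ 0.44208716 -0.23898449  0.36079142] [[0.964, -0.266, 0.001], [-0.266, -0.964, -0.001], [0.001, 0.0, -1.0]] [ 0.42087951 -0.75361422 -0.0600828 ] -0.0006155950675816422
cam in tool [ 6.95323911e-02 -1.43684024e-04 -1.82842427e-01] [[-0.0, -0.96, -0.27], [1.0, -0.0, 0.0], [-0.0, -0.27, 0.96]]
```

View pics/w1.png

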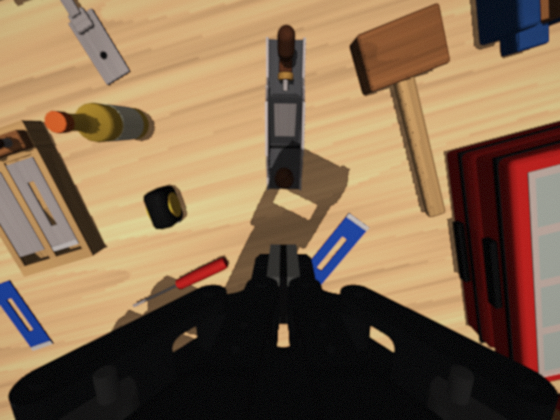

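The wrist view shows the plane upright in the image (sole columns 267-304, rows 40-190, light bed at (285,120)), knob (284,178) and handle (286,45). The iron in its pocket is at (45,205). I measure the plane pose from its cloud.

Run:
```python
from h import *
z=np.load('w1.npz');P=cloud(z['d'],z['K'],z['R'],z['t'])
sub=P[20:205,250:325];m=(sub[...,2]>.008)&(sub[...,2]<.13);q=sub[m]
r=cv2.minAreaRect((q[:,:2]*1000).astype(np.float32));print(m.sum(),r,q[:,2].max())
hd=np.radians(-15.6)
for it in range(2):
    b=np.array([np.cos(hd),np.sin(hd)]);n=np.array([-b[1],b[0]])
    s=q[:,:2]@b;l=q[:,:2]@n
    # side edges per slice
    mid=[];S=[]
    for a in np.arange(s.min()+.008,s.max()-.008,.006):
        k=(s>a)&(s<a+.006)
        if k.sum()>8:
            mid.append((l[k].min()+l[k].max())/2);S.append(a+.003)
            if it: print(round((a+.003-s.min())*1000),round((l[k].max()-l[k].min())*1000),round(mid[-1]*1000,1),end=' | ')
    f=np.polyfit(S,mid,1);print('\nheading corr deg',np.degrees(np.arctan(f[0])),'lat',np.median(mid));
    if it==0: hd+=np.arctan(f[0])
print('heading',np.degrees(hd),'s range',s.min(),s.max())
c=b*(s.min()+s.max())/2+n*np.median(mid);print('centre',c)
# bed: central strip
x=(s-(c@b));yy=l-c@n
k=(abs(yy)<.018)
for a in np.arange(-.06,.04,.008):
    kk=k&(x>a)&(x<a+.008)
    if kk.any():print(round(a+.004,3),np.round(np.percentile(q[kk,2],[10,50,90]),4))
kk=k&(x>-.03)&(x<.02);print('bedfit',np.polyfit(x[kk],q[kk,2],1),'zx', np.median(q[kk,2]-x[kk]),'expected .048')
```

```text
4195 ((518.8299560546875, -262.0248718261719), (64.07734680175781, 250.16944885253906), 73.7823715209961) 0.11117271774549876

heading corr deg -0.48028963073700554 lat -0.11297975099732355
11 62 -107.9 | 17 62 -107.9 | 23 61 -107.9 | 29 62 -108.5 | 35 62 -108.6 | 41 62 -107.7 | 47 62 -107.5 | 53 62 -108.2 | 59 63 -108.1 | 65 62 -107.7 | 71 61 -108.1 | 77 61 -108.1 | 83 62 -108.7 | 89 62 -108.8 | 95 64 -107.8 | 101 64 -107.8 | 107 63 -107.7 | 113 63 -107.6 | 119 63 -107.6 | 125 63 -107.5 | 131 63 -107.5 | 137 64 -108.2 | 143 64 -108.2 | 149 63 -108.0 | 155 62 -108.7 | 161 62 -108.6 | 167 63 -108.8 | 173 63 -108.6 | 179 62 -107.7 | 185 62 -107.7 | 191 63 -107.7 | 197 63 -107.6 | 203 63 -107.5 | 209 64 -108.3 | 215 64 -108.2 | 221 63 -108.2 | 227 63 -108.1 | 233 63 -107.9 | 239 63 -107.9 | 245 63 -107.8 | 
heading corr deg 0.008600294347806892 lat -0.10791413228642496
heading -16.080289630737003 s range 0.44600882189133045 0.6961220542224739
centre [ 0.51883171 -0.26186799]
-0.056 [0.0082 0.0087 0.0096]
-0.048 [0.0088 0.0091 0.0093]
-0.04 [0.0085 0.0105 0.0118]
-0.032 [0.0126 0.0156 0.0185]
-0.024 [0.0204 0.0241 0.027 ]
-0.016 [0.0289 0.0322 0.0355]
-0.008 [0.0371 0.0403 0.0433]
0.0 [0.0447 0.0478 0.0508]
0.008 [0.052  0.0556 0.059 ]
0.016 [0.0608 0.0638 0.0674]
0.024 [0.0683 0.0712 0.0748]
0.032 [0.064  0.0734 0.0758]
0.04 [0.0383 0.0394 0.0433]
bedfit [0.99515386 0.04773023] zx 0.04772799728010192 expected .048
```

Run:
```python
from h import *
p,R=plan(np.array([.42,.187,.17]),tool(1.8,20),11)
```

```text
n 11 turn [0.055, 0.36, -0.31] xyz [[-0.25, -0.74, 0.35], [-0.24, -0.74, 0.34], [-0.23, -0.75, 0.34], [-0.22, -0.75, 0.34], [-0.21, -0.75, 0.33], [-0.19, -0.76, 0.33], [-0.18, -0.76, 0.33], [-0.18, -0.76, 0.32], [-0.16, -0.77, 0.32], [-0.16, -0.77, 0.32], [-0.14, -0.77, 0.33]] end [0.4201 0.187  0.1698]
```

Call:
arm_command(
  turn=[
    [0.055, 0.36, -0.31],
    [0.055, 0.36, -0.31],
    [0.055, 0.36, -0.31],
    [0.055, 0.36, -0.31],
    [0.055, 0.36, -0.31],
    [0.055, 0.36, -0.31],
    [0.055, 0.36, -0.31],
    [0.055, 0.36, -0.31],
    [0.055, 0.36, -0.31],
    [0.055, 0.36, -0.31],
    [0.055, 0.36, -0.31],
    [0, 0, 0],
  ],
  xyz=[
    [-0.25, -0.74, 0.35],
    [-0.24, -0.74, 0.34],
    [-0.23, -0.75, 0.34],
    [-0.22, -0.75, 0.34],
    [-0.21, -0.75, 0.33],
    [-0.19, -0.76, 0.33],
    [-0.18, -0.76, 0.33],
    [-0.18, -0.76, 0.32],
    [-0.16, -0.77, 0.32],
    [-0.16, -0.77, 0.32],
    [-0.14, -0.77, 0.33],
    [0, 0, 0],
  ],
  claw=[0, 0, 0, 0, 0, 0, 0, 0, 0, 0, 0, 0],
)

```text
time_s: 2.45
position: [0.4173, 0.1879, 0.1667]
tool_rot: [[0.941, 0.032, 0.336], [0.031, -0.999, 0.01], [0.336, 0.001, -0.942]]
ft_force: [0.7, -0.8, 0.1]
grip_width: 0.0002
gripper_force: 0.0
```

Run:
```python
from h import *
w=snap('wrist','w2');np.savez('w2.npz',im=w[0],d=w[1],K=w[2],R=w[3],t=w[4])
o=env.observe();print(o['time_s'],o['position'],np.round(o['tool_rot'],3).tolist(),o['ft_force'])
```

```text
2.5 [0.41862872 0.1864308  0.16801526] [[0.941, 0.031, 0.338], [0.029, -1.0, 0.01], [0.338, 0.001, -0.941]] [-0.03956559 -0.47405994  0.32408084]
```

View pics/w2.png

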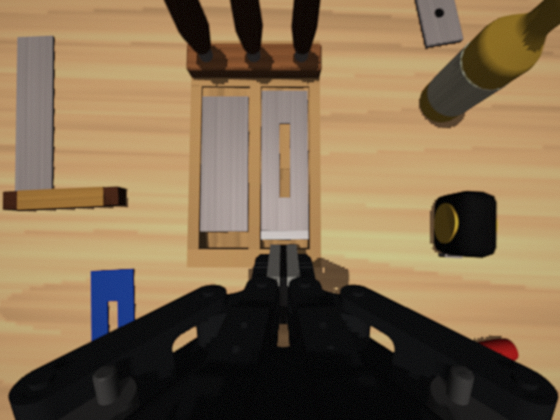

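The wrist view shows the iron in the right-hand pocket: columns 261-309, bright edge at row ~239, top end at row ~88. The scraper is beside it at columns 200-250.

Run:
```python
from h import *
z=np.load('w2.npz');im=z['im'];hsv=cv2.cvtColor(im,cv2.COLOR_BGR2HSV)
m=((hsv[...,1]<60)&(hsv[...,2]>100)).astype(np.uint8);m[:80]=0;m[250:]=0;m[:,:255]=0;m[:,320:]=0
n,l,s,c=cv2.connectedComponentsWithStats(m);i=1+s[1:,4].argmax();print(s[i])
pts=np.argwhere(l==i)[:,::-1].astype(np.float32)
W=np.array([ray(z['K'],z['R'],z['t'],u,v,.0415)[:2] for u,v in pts])
r=cv2.minAreaRect((W*1000).astype(np.float32));print(r,cv2.boxPoints(r).tolist())
P=cloud(z['d'],z['K'],z['R'],z['t']);print(np.median(P[l==i],0),np.percentile(P[l==i][:,2],[5,50,95]))
for v in (100,160,220):
    row=np.where((l==i)[v])[0];print(v,[ray(z['K'],z['R'],z['t'],u,v,.0415)[:2].round(4).tolist() for u in(row[0]-.5,row[-1]+.5)])
```

```text
[ 260   91   49  149 6066]
((493.9302978515625, 186.90594482421875), (166.03707885742188, 52.314571380615234), 1.4726887941360474) [[410.2669372558594, 210.92098999023438], [411.6114196777344, 158.62368774414062], [577.5936279296875, 162.89089965820312], [576.2491455078125, 215.18820190429688]]
[0.48739452 0.18668672 0.04367484] [0.04221624 0.04367484 0.04489191]
100 [[0.5656, 0.2147], [0.5671, 0.1642]]
160 [[0.4973, 0.2123], [0.4989, 0.1614]]
220 [[0.4309, 0.211], [0.4325, 0.1586]]
```

Run:
```python
from h import *
p,R=plan(np.array([.438,.1852,.052]),tool(1.7,20),5)
p,R=plan(np.array([.438,.1852,.020]),tool(1.7,20),7,p,R)
p,R=plan(p+np.array([-.020*.94,-.0006,-.020*.342]),tool(1.7,20),4,p,R)
```

```text
n 5 turn [0.001, 0.01, 0.003] xyz [[-0.08, 0.01, 0.46], [-0.09, 0.01, 0.46], [-0.08, 0.01, 0.46], [-0.09, 0.0, 0.47], [-0.08, 0.01, 0.46]] end [0.4381 0.185  0.0522]
n 7 turn [-0.0, 0.0, -0.0] xyz [[-0.03, -0.0, 0.09], [-0.03, -0.0, 0.09], [-0.03, -0.0, 0.09], [-0.03, -0.0, 0.08], [-0.03, -0.0, 0.09], [-0.04, -0.0, 0.08], [-0.03, -0.0, 0.09]] end [0.4382 0.185  0.0198]
n 4 turn [-0.0, 0.0, -0.001] xyz [[-0.1, 0.0, -0.0], [-0.1, 0.0, -0.0], [-0.1, 0.0, -0.0], [-0.1, 0.0, -0.0]] end [0.4194 0.1844 0.013 ]
```

Call:
arm_command(
  turn=[
    [0, 0, 0],
    [0, 0, 0],
    [0, 0, 0],
    [0, 0, 0],
    [0, 0, 0],
    [0, 0, 0],
    [0, 0, 0],
    [0, 0, 0],
    [0, 0, 0],
    [0, 0, 0],
    [0, 0, 0],
    [0, 0, 0],
  ],
  xyz=[
    [-0.08, 0.01, 0.46],
    [-0.09, 0.01, 0.46],
    [-0.08, 0.01, 0.46],
    [-0.09, 0, 0.46],
    [-0.08, 0.01, 0.46],
    [0, 0, 0],
    [-0.03, 0, 0.09],
    [-0.03, 0, 0.09],
    [-0.03, 0, 0.09],
    [-0.03, 0, 0.09],
    [-0.03, 0, 0.09],
    [0, 0, 0],
  ],
  claw=[0, 0, 0, 0, 0, 0, 0, 0, 0, 0, 0, 0],
)

```text
time_s: 3.7
position: [0.4401, 0.1843, 0.0302]
tool_rot: [[0.94, 0.027, 0.34], [0.026, -1.0, 0.01], [0.34, -0.0, -0.94]]
ft_force: [0.5, 0.5, 0.0]
grip_width: 0.0
gripper_force: 0.0
```

Call:
arm_command(
  turn=[
    [0, 0, 0],
    [0, 0, 0],
    [0, 0, 0],
    [0, 0, 0],
  ],
  xyz=[
    [-0.03, 0, 0.08],
    [-0.02, 0, 0.06],
    [0, 0, 0.04],
    [0, 0, 0],
  ],
  claw=[0, 0, 0, 0],
)

```text
time_s: 4.1
position: [0.4412, 0.1843, 0.0211]
tool_rot: [[0.94, 0.027, 0.341], [0.025, -1.0, 0.01], [0.341, -0.0, -0.94]]
ft_force: [-0.6, 1.2, -0.3]
grip_width: 0.0001
gripper_force: 0.0
```

Run:
```python
from h import *
w=snap('wrist','w3');P=cloud(w[1],*w[2:])
hsv=cv2.cvtColor(w[0],cv2.COLOR_BGR2HSV)
print(env.observe()['position'],env.observe()['ft_force'])
```

```text
[0.4411915  0.18431511 0.02128418] [ 0.65069285 -0.33031198 -0.13189685]
```

View pics/w3.png

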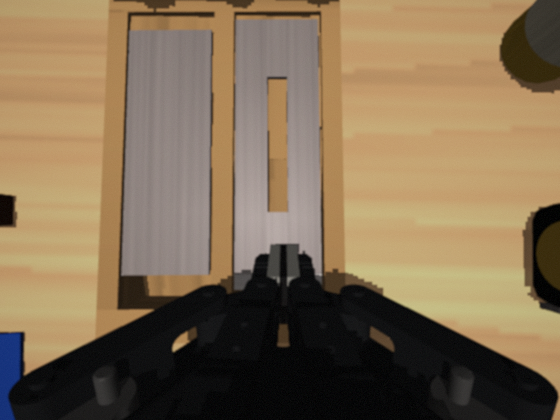

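The iron is tipping (its far end, rows 20-40, now overlaps the pocket edge), with the fingertips on it at (284,258). I press a little further until force shows.

Call:
arm_command(
  turn=[
    [0, 0, 0],
    [0, 0, 0],
    [0, 0, 0],
  ],
  xyz=[
    [0, 0, 0.05],
    [0, 0, 0.05],
    [0, 0, 0],
  ],
  claw=[0, 0, 0],
)

```text
time_s: 4.45
position: [0.4429, 0.1843, 0.0164]
tool_rot: [[0.94, 0.027, 0.341], [0.025, -1.0, 0.01], [0.341, -0.0, -0.94]]
ft_force: [0.6, 0.1, -0.3]
grip_width: 0.0003
gripper_force: 0.0
```

Run:
```python
from h import *
w=snap('wrist');P=cloud(w[1],*w[2:])
for v in list(range(10,300,20)):print(v,[P[v,u].round(3).tolist() for u in(245,284,308,330)])
o=env.observe();print(o['position'],o['grip_width'],o['joint_efforts'])
np.savez('w4.npz',im=w[0],d=w[1],K=w[2],R=w[3],t=w[4])
```

```text
10 [[0.579, 0.211, 0.041], [0.58, 0.187, 0.041], [0.58, 0.173, 0.041], [0.579, 0.159, 0.043]]
30 [[0.565, 0.21, 0.043], [0.566, 0.187, 0.043], [0.567, 0.172, 0.041], [0.566, 0.159, 0.043]]
50 [[0.553, 0.21, 0.043], [0.554, 0.187, 0.042], [0.554, 0.172, 0.042], [0.554, 0.159, 0.043]]
70 [[0.541, 0.21, 0.042], [0.541, 0.186, 0.042], [0.541, 0.172, 0.043], [0.542, 0.159, 0.042]]
90 [[0.528, 0.209, 0.043], [0.53, 0.186, 0.039], [0.529, 0.172, 0.042], [0.529, 0.159, 0.043]]
110 [[0.516, 0.209, 0.042], [0.518, 0.186, 0.04], [0.517, 0.171, 0.043], [0.517, 0.158, 0.042]]
130 [[0.504, 0.208, 0.042], [0.506, 0.185, 0.039], [0.505, 0.171, 0.043], [0.505, 0.158, 0.042]]
150 [[0.492, 0.208, 0.042], [0.493, 0.185, 0.039], [0.493, 0.171, 0.042], [0.493, 0.158, 0.043]]
170 [[0.48, 0.207, 0.043], [0.482, 0.185, 0.038], [0.481, 0.171, 0.043], [0.481, 0.158, 0.044]]
190 [[0.468, 0.207, 0.043], [0.47, 0.184, 0.034], [0.469, 0.17, 0.043], [0.47, 0.158, 0.042]]
210 [[0.457, 0.206, 0.042], [0.458, 0.184, 0.029], [0.458, 0.17, 0.043], [0.458, 0.158, 0.043]]
230 [[0.445, 0.206, 0.043], [0.446, 0.184, 0.043], [0.446, 0.17, 0.043], [0.447, 0.157, 0.042]]
250 [[0.434, 0.206, 0.042], [0.436, 0.184, 0.068], [0.435, 0.17, 0.042], [0.435, 0.157, 0.043]]
270 [[0.423, 0.205, 0.042], [0.429, 0.183, 0.086], [0.428, 0.173, 0.079], [0.424, 0.157, 0.043]]
290 [[0.424, 0.197, 0.106], [0.422, 0.183, 0.091], [0.425, 0.175, 0.105], [0.413, 0.157, 0.042]]
[0.44285836 0.18432898 0.01653468] -8.688273627269978e-05 [-3.07786942e-02 -3.44588256e+01 -1.18845052e+01 -1.07834924e-01
 -9.78444815e-01  7.77892215e-03]
```

Run:
```python
from h import *
z=np.load('w4.npz');P=cloud(z['d'],z['K'],z['R'],z['t'])
o=env.observe();R=np.array(o['tool_rot']);p=np.array(o['position'])
for v in range(236,270,3):
    print(v,[(1000*R.T@(P[v,u]-p)).round(0).tolist() for u in(276,284,292)],P[v,284].round(3),z['im'][v,284])
z=np.load('w2.npz');P=cloud(z['d'],z['K'],z['R'],z['t']);print('free')
p=np.array([0.41862872,0.1864308,0.16801526]);R=tool(1.7,20)
for v in range(236,270,3):print(v,[(1000*R.T@(P[v,u]-p)).round(0).tolist() for u in(276,284,292)])
```

```text
236 [[8.0, -4.0, -25.0], [8.0, 1.0, -24.0], [8.0, 5.0, -24.0]] [0.442 0.184 0.042] [163 166 179]
239 [[7.0, -4.0, -24.0], [7.0, 1.0, -24.0], [7.0, 5.0, -25.0]] [0.441 0.184 0.042] [164 167 179]
242 [[5.0, -4.0, -25.0], [5.0, 1.0, -25.0], [5.0, 5.0, -25.0]] [0.439 0.184 0.042] [159 163 175]
245 [[12.0, -3.0, -46.0], [11.0, 1.0, -44.0], [12.0, 5.0, -45.0]] [0.438 0.184 0.062] [21 20 22]
248 [[12.0, -3.0, -49.0], [12.0, 1.0, -49.0], [11.0, 5.0, -49.0]] [0.437 0.184 0.067] [12 12 11]
251 [[12.0, -3.0, -52.0], [11.0, 1.0, -52.0], [11.0, 4.0, -52.0]] [0.436 0.184 0.069] [10 10 13]
254 [[11.0, -3.0, -55.0], [12.0, 1.0, -57.0], [12.0, 4.0, -57.0]] [0.435 0.184 0.075] [5 8 5]
257 [[12.0, -3.0, -59.0], [11.0, 1.0, -59.0], [12.0, 4.0, -59.0]] [0.434 0.183 0.075] [9 9 8]
260 [[11.0, -3.0, -61.0], [12.0, 1.0, -63.0], [12.0, 4.0, -62.0]] [0.433 0.183 0.08 ] [11 11 10]
263 [[12.0, -3.0, -65.0], [11.0, 1.0, -65.0], [11.0, 4.0, -65.0]] [0.431 0.183 0.081] [6 3 4]
266 [[11.0, -3.0, -68.0], [11.0, 1.0, -67.0], [12.0, 4.0, -69.0]] [0.43  0.183 0.084] [10 10 12]
269 [[12.0, -3.0, -71.0], [12.0, 1.0, -71.
[... 165 characters left out ...]
1.0, 114.0], [-50.0, 10.0, 115.0]]
242 [[-65.0, -8.0, 144.0], [-65.0, 2.0, 143.0], [-65.0, 11.0, 144.0]]
245 [[12.0, -3.0, -45.0], [12.0, 1.0, -45.0], [12.0, 5.0, -46.0]]
248 [[12.0, -3.0, -50.0], [12.0, 1.0, -50.0], [11.0, 5.0, -48.0]]
251 [[12.0, -3.0, -52.0], [12.0, 1.0, -52.0], [12.0, 4.0, -53.0]]
254 [[12.0, -3.0, -57.0], [12.0, 1.0, -57.0], [12.0, 4.0, -56.0]]
257 [[12.0, -3.0, -59.0], [12.0, 1.0, -60.0], [12.0, 4.0, -59.0]]
260 [[12.0, -3.0, -63.0], [12.0, 1.0, -62.0], [12.0, 4.0, -63.0]]
263 [[12.0, -3.0, -66.0], [12.0, 1.0, -65.0], [71.0, -0.0, -182.0]]
266 [[12.0, -3.0, -68.0], [12.0, 1.0, -68.0], [12.0, 4.0, -68.0]]
269 [[12.0, -3.0, -71.0], [12.0, 1.0, -71.0], [12.0, 4.0, -70.0]]
```

Run:
```python
from h import *
o=env.observe();p=np.array(o['position'])
for f,p0,R0 in(('a0',np.array([.122,-.536,.1914]),tool(12.8,0)),('b0',np.array([.122,-.536,.1914]),tool(12.8,0))):
    z=np.load(f+'.npz');P=cloud(z['d'],z['K'],z['R'],z['t']);L=(P-p0)@R0
    k=(abs(L[...,0])<.03)&(abs(L[...,1])<.07)&(L[...,2]>-.12)&(L[...,2]<.1)&(z['d']>0)
    q=L[k];h=np.histogram(q[:,2],np.arange(-.12,.11,.01));print(f,dict(zip((h[1][:-1]*1000).round().astype(int).tolist(),h[0].tolist())))
for n in('side','scene'):
    w=snap(n,'now_'+n);P=cloud(w[1],*w[2:]);L=(P-p)@np.array(o['tool_rot'])
    k=(abs(L[...,0])<.02)&(abs(L[...,1])<.02)&(L[...,2]>-.12)&(L[...,2]<.03)
    h=np.histogram(L[k][:,2],np.arange(-.12,.04,.01));print(n,dict(zip((h[1][:-1]*1000).round().astype(int).tolist(),h[0].tolist())))
    uv=cv2.projectPoints(p.reshape(1,3),cv2.Rodrigues(w[3])[0],w[4],w[2],None)[0].ravel();print(uv)
    u,v=uv.astype(int);c=w[0][max(0,v-60):v+50,u-60:u+60];cv2.imwrite('pics/c_'+n+'.png',cv2.resize(c,None,fx=3,fy=3,interpolation=cv2.INTER_CUBIC))
a=cv2.imread('pics/c_side.png');b=cv2.imread('pics/c_scene.png');cv2.imwrite('pics/cc.png',np.hstack([a,b]))
```

```text
a0 {-120: 79, -110: 61, -100: 25, -90: 31, -80: 33, -70: 30, -60: 6, -50: 0, -40: 0, -30: 0, -20: 0, -10: 0, 0: 0, 10: 2, 20: 203, 30: 25, 40: 32, 50: 23, 60: 26, 70: 21, 80: 19, 90: 14}
b0 {-120: 21, -110: 21, -100: 6, -90: 24, -80: 35, -70: 26, -60: 20, -50: 0, -40: 0, -30: 0, -20: 0, -10: 0, 0: 0, 10: 0, 20: 353, 30: 77, 40: 73, 50: 55, 60: 62, 70: 57, 80: 56, 90: 51}
side {-120: 5, -110: 6, -100: 4, -90: 3, -80: 0, -70: 1, -60: 3, -50: 0, -40: 65, -30: 17, -20: 0, -10: 0, 0: 0, 10: 0, 20: 0}
[252.28814871 306.62175444]
scene {-120: 32, -110: 22, -100: 47, -90: 35, -80: 25, -70: 31, -60: 29, -50: 10, -40: 30, -30: 105, -20: 2, -10: 13, 0: 0, 10: 0, 20: 0}
[341.62192739 259.94553822]
```

View pics/cc.png

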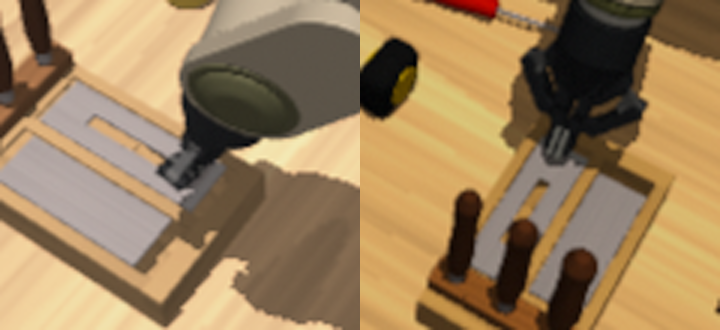

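Three views agree that the real fingertips end about 44 mm short of the reported TCP: wrist depth puts the finger end at tool z = -45 mm, and at the start, open, it was about -57 mm. The text puts the TCP at the very end of the fingers, which doesn't match. I'll use the measured offset from here on, and the iron is still flat and untouched.

```bash
cat >> h.py <<'E'
TIP=.044  # measured: shut fingertips end this far behind the reported TCP
def planT(tip,R1,n,**k): return plan(np.array(tip)+R1[:,2]*TIP,R1,n,**k)
E
python3 - <<'E'
from h import *
R=tool(1.7,20)
p,R_=planT([.438,.185,.050],R,2)
p,R_=planT([.438,.185,.026],R,6,p0=p,R0=R_)
E
```

```text
n 2 turn [0.003, 0.004, -0.015] xyz [[0.07, -0.01, 0.11], [0.07, -0.01, 0.11]] end [0.4532 0.1857 0.0088]
n 6 turn [-0.0, 0.0, 0.0] xyz [[-0.03, 0.0, 0.08], [-0.03, 0.0, 0.07], [-0.03, 0.0, 0.08], [-0.03, 0.0, 0.07], [-0.02, 0.0, 0.08], [-0.03, 0.0, 0.07]] end [ 0.4529  0.1857 -0.0153]
```

Call:
arm_command(
  turn=[
    [0, 0, 0],
    [0, 0, 0],
    [0, 0, 0],
    [0, 0, 0],
    [0, 0, 0],
    [0, 0, 0],
    [0, 0, 0],
    [0, 0, 0],
  ],
  xyz=[
    [0.07, -0.01, 0.11],
    [0.07, -0.01, 0.11],
    [-0.03, 0, 0.07],
    [-0.03, 0, 0.07],
    [-0.03, 0, 0.07],
    [-0.03, 0, 0.07],
    [-0.03, 0, 0.07],
    [0, 0, 0],
  ],
  claw=[0, 0, 0, 0, 0, 0, 0, 0],
)

```text
time_s: 5.4
position: [0.4518, 0.1856, -0.0108]
tool_rot: [[0.94, 0.027, 0.34], [0.025, -1.0, 0.009], [0.34, -0.0, -0.94]]
ft_force: [-0.1, -0.7, 0.0]
grip_width: 0.0003
gripper_force: 0.0
```

Call:
arm_command(
  turn=[
    [0, 0, 0],
    [0, 0, 0],
    [0, 0, 0],
    [0, 0, 0],
  ],
  xyz=[
    [0, 0, 0.05],
    [0, 0, 0.05],
    [0, 0, 0.03],
    [0, 0, 0],
  ],
  claw=[0, 0, 0, 0],
)

```text
time_s: 5.8
position: [0.4533, 0.1858, -0.0129]
tool_rot: [[0.938, 0.028, 0.345], [0.026, -1.0, 0.01], [0.345, -0.0, -0.939]]
ft_force: [-28.7, -7.1, 64.5]
grip_width: -0.0002
gripper_force: 35.4
```

Call:
arm_command(
  turn=[
    [0, 0, 0],
    [0, 0, 0],
    [0, 0, 0],
    [0, 0, 0],
  ],
  xyz=[
    [0, 0, -0.04],
    [-0.06, 0, 0],
    [-0.06, 0, 0],
    [0, 0, 0],
  ],
  claw=[0, 0, 0, 0],
)

```text
time_s: 6.2
position: [0.4521, 0.1863, -0.0131]
tool_rot: [[0.935, 0.028, 0.352], [0.025, -1.0, 0.012], [0.352, -0.002, -0.936]]
ft_force: [-2.6, -2.1, 29.4]
grip_width: -0.0005
gripper_force: 14.4
```

Call:
arm_command(
  turn=[
    [0, 0, 0],
    [0, 0, 0],
    [0, 0, 0],
    [0, 0, 0],
    [0, 0, 0],
  ],
  xyz=[
    [-0.08, 0, 0],
    [-0.08, 0, 0],
    [-0.08, 0, 0],
    [-0.08, 0, 0],
    [0, 0, 0],
  ],
  claw=[0, 0, 0, 0, 0],
)

```text
time_s: 6.7
position: [0.4378, 0.1863, -0.0184]
tool_rot: [[0.935, 0.028, 0.354], [0.025, -1.0, 0.013], [0.354, -0.003, -0.935]]
ft_force: [-0.4, 1.8, 31.8]
grip_width: -0.0001
gripper_force: 15.2
```

Call:
arm_command(
  turn=[
    [0, 0, 0],
    [0, 0, 0],
    [0, 0, 0],
  ],
  xyz=[
    [-0.06, 0, 0],
    [-0.06, 0, 0],
    [0, 0, 0],
  ],
  claw=[0, 0, 0],
)

```text
time_s: 7.0
position: [0.4332, 0.1863, -0.02]
tool_rot: [[0.934, 0.028, 0.356], [0.025, -1.0, 0.013], [0.356, -0.004, -0.934]]
ft_force: [1.1, -0.2, 33.6]
grip_width: 0.0
gripper_force: 19.9
```

```bash
cat >> h.py <<'E'
def tipped(w,lo=.047,hi=.075,col=(150,420)):  # points of the raised iron, above the board top
    P=cloud(w[1],*w[2:]);k=(P[...,2]>lo)&(P[...,2]<hi)&(w[1]>0)
    hsv=cv2.cvtColor(w[0],cv2.COLOR_BGR2HSV);k&=(hsv[...,1]<70)&(hsv[...,2]>90)
    n,l,s,c=cv2.connectedComponentsWithStats(k.astype(np.uint8))
    if n<2: print('none');return
    i=1+s[1:,4].argmax();q=P[l==i];print('area',s[i],'min',q.min(0).round(4),'max',q.max(0).round(4))
    f=np.linalg.lstsq(np.c_[q[:,:2],np.ones(len(q))],q[:,2],rcond=None)[0]
    print('slope deg',np.degrees(np.arctan(np.hypot(*f[:2]))),'dir',np.degrees(np.arctan2(f[1],f[0])))
    r=cv2.minAreaRect((q[:,:2]*1000).astype(np.float32));print(r);return q,f
E
python3 - <<'E'
from h import *
w=snap('wrist','w5');o=env.observe();print(o['time_s'],o['position'],o['ft_force']);tipped(w)
E
```

```text
7.05 [ 0.43317059  0.18632594 -0.02006974] [ 1.65404155 -0.35202878 32.83247977]
area [ 219    0  120   92 8699] min [0.4973 0.1641 0.047 ] max [0.5335 0.216  0.0601]
slope deg 19.538440188881992 dir 1.7377485998414421
((515.73583984375, 189.96337890625), (36.04065704345703, 51.30035400390625), 2.0847482681274414)
```

Run:
```python
from h import *
w=snap('wrist');P=cloud(w[1],*w[2:])
# slot detection along centre column: wood (saturated) vs steel
hsv=cv2.cvtColor(w[0],cv2.COLOR_BGR2HSV)
for u in(268,272,276,280): 
    c=hsv[:,u,1]>80;e=np.where(np.diff(c[:245].astype(int))!=0)[0];print(u,e.tolist())
for v in range(0,245,15):print(v,P[v,245].round(4),P[v,305].round(4),hsv[v,245,1])
```

```text
268 [39, 169]
272 [39, 218]
276 [39, 218]
280 [39, 218]
0 [0.5319 0.2048 0.0586] [0.5315 0.1794 0.0598] 25
15 [0.5265 0.2048 0.0568] [0.5268 0.1791 0.0573] 22
30 [0.5211 0.2049 0.0548] [0.5219 0.1788 0.0546] 24
45 [0.5157 0.2049 0.0526] [0.5163 0.1786 0.0529] 24
60 [0.5104 0.2051 0.0501] [0.5099 0.1784 0.0521] 24
75 [0.5042 0.205  0.0486] [0.5052 0.178  0.0482] 25
90 [0.4981 0.205  0.0469] [0.4987 0.1778 0.047 ] 25
105 [0.4919 0.205  0.0449] [0.4933 0.1774 0.0435] 27
120 [0.4858 0.2051 0.0423] [0.4867 0.1772 0.042 ] 26
135 [0.4794 0.2052 0.04  ] [0.4806 0.1768 0.039 ] 26
150 [0.4731 0.2053 0.0371] [0.4737 0.1766 0.0376] 24
165 [0.4663 0.2053 0.035 ] [0.4672 0.1762 0.0343] 26
180 [0.4594 0.2054 0.0321] [0.46   0.176  0.0332] 28
195 [0.4523 0.2055 0.0294] [0.4531 0.1756 0.0294] 25
210 [0.445  0.2055 0.0274] [0.4457 0.1753 0.028 ] 25
225 [0.4375 0.2056 0.0245] [0.4383 0.175  0.0253] 27
240 [0.4298 0.2057 0.0213] [0.4307 0.1746 0.0222] 27
```

View pics/w5.png

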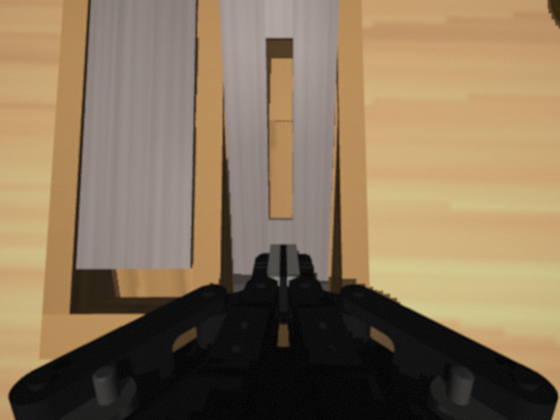

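The iron is tilted about 20° and lies on the slope: slot ends at rows 39 and 218, ridge visible at row 120. It has about 3 mm to go to the wall.

Call:
arm_command(
  turn=[
    [0, 0, 0],
    [0, 0, 0],
    [0, 0, 0],
  ],
  xyz=[
    [-0.08, 0, 0],
    [-0.06, 0, 0],
    [0, 0, 0],
  ],
  claw=[0, 0, 0],
)

```text
time_s: 7.4
position: [0.4335, 0.1867, -0.0198]
tool_rot: [[0.929, 0.028, 0.368], [0.024, -1.0, 0.016], [0.369, -0.006, -0.93]]
ft_force: [20.1, -9.6, 38.3]
grip_width: -0.0003
gripper_force: 27.3
```

Run:
```python
from h import *
o=env.observe();print(o['time_s'],o['position'],o['ft_force'])
w=snap('wrist');P=cloud(w[1],*w[2:]);hsv=cv2.cvtColor(w[0],cv2.COLOR_BGR2HSV)
c=hsv[:,276,1]>80;e=np.where(np.diff(c[:245].astype(int))!=0)[0];print(e)
for v in e: print(P[v-4:v+5:2,250].mean(0))
print([P[v,278].round(4).tolist() for v in range(100,150,8)])
```

```text
7.4 [ 0.43351571  0.18669045 -0.01984815] [20.12377636 -9.59079922 38.27961462]
[ 40 217]
[0.51812214 0.20307276 0.05311517]
[0.44133315 0.20330602 0.02578202]
[[0.4969, 0.1903, 0.0403], [0.493, 0.1902, 0.0399], [0.4897, 0.1901, 0.0386], [0.4857, 0.19, 0.0384], [0.4822, 0.19, 0.0371], [0.4786, 0.1899, 0.0361], [0.4752, 0.1898, 0.0342]]
```

Force along the slope jumped to about 33 N without motion, so the edge is at the wall. I release and lift.

Call:
arm_command(
  turn=[
    [0, 0, 0],
    [0, 0, 0],
    [0, 0, 0],
    [0, 0, 0],
    [0, 0, 0],
    [0, 0, 0],
    [0, 0, 0],
    [0, 0, 0],
  ],
  xyz=[
    [0.1, 0, 0],
    [0.06, 0, -0.06],
    [0, 0, -0.1],
    [0, 0, -0.4],
    [0, 0, -0.5],
    [0, 0, -0.5],
    [0, 0, -0.3],
    [0, 0, 0],
  ],
  claw=[0, 0, 0, 0, 85, 85, 85, 85],
)

```text
time_s: 8.25
position: [0.397, 0.1844, 0.0654]
tool_rot: [[0.938, 0.027, 0.345], [0.025, -1.0, 0.011], [0.345, -0.001, -0.939]]
ft_force: [0.4, -0.7, -0.1]
grip_width: 0.0579
gripper_force: 0.0
```

Run:
```python
from h import *
w=snap('wrist','w6');o=env.observe();print(o['time_s'],o['position'],o['ft_force'],o['grip_width'])
q,f=tipped(w,lo=.048,hi=.08)
P=cloud(w[1],*w[2:]);R=np.array(o['tool_rot']);L=(P-o['position'])@R
k=(L[...,2]<-.03)&(L[...,2]>-.1)&(abs(L[...,0])<.03)&(w[1]>0);z=L[k]
h=np.histogram(z[:,2],np.arange(-.1,-.025,.005));print(h);k2=z[:,2]>-.075;print(np.percentile(z[k2],[1,50,99],axis=0))
```

```text
8.3 [0.39691671 0.18422685 0.06435267] [ 1.3672381  -0.285823   -0.04563184] 0.0653821839206191
area [ 243    9   73   81 5071] min [0.5036 0.1646 0.048 ] max [0.5544 0.2162 0.0664]
slope deg 19.706712955426866 dir 1.7278898362392177
((528.9173583984375, 190.28147888183594), (50.03286361694336, 50.773712158203125), 1.9194437265396118)
(array([4317, 1395,  564,  672,  518,  599,  541,  472,  437,  349,  190,
          8,    0,    0,    0]), array([-0.1  , -0.095, -0.09 , -0.085, -0.08 , -0.075, -0.07 , -0.065,
       -0.06 , -0.055, -0.05 , -0.045, -0.04 , -0.035, -0.03 , -0.025]))
[[-0.00995436 -0.04220227 -0.07475719]
 [ 0.00757492  0.02860241 -0.06345627]
 [ 0.01209299  0.04194902 -0.04586188]]
```

The raised end stays up on its own: top corner at x=0.554, z=0.066, tilt 19.7°. I now plan the side grasp.

Run:
```python
from h import *
import h; h.TIP=.046
R=tool(1.8,20);t=np.array([.538,.1904,.050])
p,R_=planT(t-R[:,2]*.035,R,5)
p,R_=planT(t,R,4,p0=p,R0=R_)
```

```text
n 5 turn [0.001, -0.003, -0.01] xyz [[0.51, -0.01, 0.29], [0.51, -0.01, 0.29], [0.51, -0.01, 0.29], [0.51, -0.01, 0.29], [0.51, -0.0, 0.3]] end [0.5416 0.1904 0.0395]
n 4 turn [0.001, -0.0, 0.0] xyz [[0.0, -0.0, 0.17], [0.0, -0.0, 0.18], [0.0, -0.0, 0.17], [0.0, -0.0, 0.18]] end [0.5536 0.1908 0.0066]
```

Call:
arm_command(
  turn=[
    [0, 0, 0],
    [0, 0, 0],
    [0, 0, 0],
    [0, 0, 0],
    [0, 0, 0],
    [0, 0, 0],
    [0, 0, 0],
    [0, 0, 0],
    [0, 0, 0],
    [0, 0, 0],
  ],
  xyz=[
    [0.51, -0.01, 0.29],
    [0.51, -0.01, 0.29],
    [0.51, -0.01, 0.29],
    [0.51, -0.01, 0.29],
    [0.51, 0, 0.3],
    [0, 0, 0.17],
    [0, 0, 0.18],
    [0, 0, 0.17],
    [0, 0, 0.17],
    [0, 0, 0],
  ],
  claw=[85, 85, 85, 85, 85, 75, 70, 65, 62, 60],
)

```text
time_s: 9.3
position: [0.5522, 0.1903, 0.0049]
tool_rot: [[0.94, 0.027, 0.339], [0.025, -1.0, 0.009], [0.339, -0.0, -0.941]]
ft_force: [0.1, 1.3, -0.0]
grip_width: 0.0601
gripper_force: 0.0
```

Run:
```python
from h import *
w=snap('wrist','w7');o=env.observe();print(o['time_s'],o['position'],o['ft_force'],o['grip_width'])
P=cloud(w[1],*w[2:]);R=np.array(o['tool_rot']);L=(P-o['position'])@R
k=(L[...,2]<-.03)&(abs(L[...,0])<.03)&(w[1]>0)&(abs(L[...,1])>.028);k[:, :]&=w[0].max(2)<70
for s in(-1,1):
    z=L[k&(s*L[...,1]>0)];z=z[z[:,2]>-.08];print(s,len(z),z[:,2].max(),np.percentile(z[z[:,2]>-.06],[2,50,98],axis=0).round(4).tolist())
```

```text
9.35 [0.55246924 0.19038259 0.00563977] [-0.27234614  0.2934497   0.56192181] 0.060023874910229334
-1 1176 -0.03970126381206487 [[-0.01, -0.0424, -0.0597], [0.0034, -0.0302, -0.0543], [0.0117, -0.0299, -0.0445]]
1 1099 -0.047459904714599745 [[-0.009, 0.0296, -0.0598], [0.0057, 0.03, -0.0553], [0.0117, 0.0421, -0.0484]]
```

View pics/w7.png

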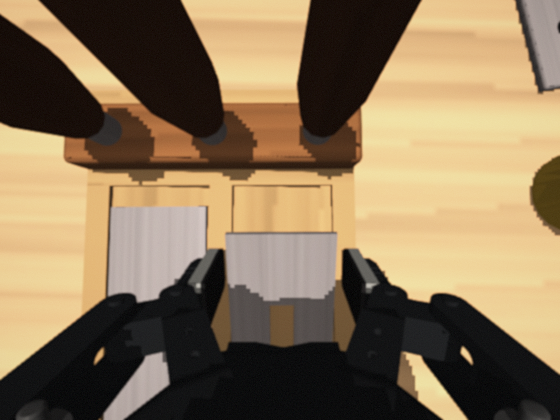

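The fingers straddle the raised end evenly (iron columns 226-338, end at row 233; fingertips at 222 and 345). I close.

Call:
arm_command(
  turn=[
    [0, 0, 0],
    [0, 0, 0],
    [0, 0, 0],
    [0, 0, 0],
  ],
  xyz=[
    [0, 0, 0],
    [0, 0, 0],
    [0, 0, 0],
    [0, 0, 0],
  ],
  claw=[45, 40, 40, 40],
  squeeze=90,
)

```text
time_s: 9.75
position: [0.5531, 0.1904, 0.0066]
tool_rot: [[0.939, 0.027, 0.342], [0.025, -1.0, 0.01], [0.342, -0.001, -0.94]]
ft_force: [-1.2, -0.1, 3.3]
grip_width: 0.0477
gripper_force: 92.0
```

Call:
arm_command(
  turn=[
    [0, 0, 0],
    [0, 0, 0],
    [0, 0, 0],
    [0, 0, 0],
    [0, 0, 0],
    [0, 0, 0],
  ],
  xyz=[
    [0.02, 0, -0.08],
    [0.04, 0, -0.1],
    [0, 0, -0.2],
    [0, 0, -0.3],
    [0, 0, -0.3],
    [0, 0, 0],
  ],
  claw=[40, 40, 40, 40, 40, 40],
)

```text
time_s: 10.35
position: [0.5408, 0.1903, 0.0562]
tool_rot: [[0.937, 0.027, 0.347], [0.025, -1.0, 0.011], [0.347, -0.001, -0.938]]
ft_force: [5.8, -0.4, -0.9]
grip_width: 0.0472
gripper_force: 93.2
```

Run:
```python
from h import *
w=snap('wrist','w8');o=env.observe();print(o['time_s'],o['position'],o['ft_force'],o['grip_width'],o['gripper_force'])
P=cloud(w[1],*w[2:]);R=np.array(o['tool_rot']);L=(P-o['position'])@R
hsv=cv2.cvtColor(w[0],cv2.COLOR_BGR2HSV)
k=(hsv[...,1]<60)&(hsv[...,2]>60)&(L[...,2]>-.09)&(L[...,2]<-.02)&(abs(L[...,1])<.03)&(w[1]>0)
q=L[k];print(len(q),q.min(0),q.max(0));f=np.linalg.lstsq(np.c_[q[:,:2],np.ones(len(q))],q[:,2],rcond=None)[0];print('tool frame plane',f)
r=cv2.minAreaRect((q[:,:2]*1000).astype(np.float32));print(r)
```

```text
10.4 [0.54085821 0.19019345 0.05525272] [ 5.69821826 -0.06618514 -0.03410796] 0.047307566950683194 93.1263464782387
10659 [-0.0461945  -0.02997649 -0.08388924] [ 0.02308343  0.02998995 -0.04562966]
tool frame plane [-0.20589828  0.00033745 -0.05596779]
((-11.538108825683594, -0.1766071319580078), (69.21053314208984, 59.96517562866211), 0.45168474316596985)
```

View pics/w8.png

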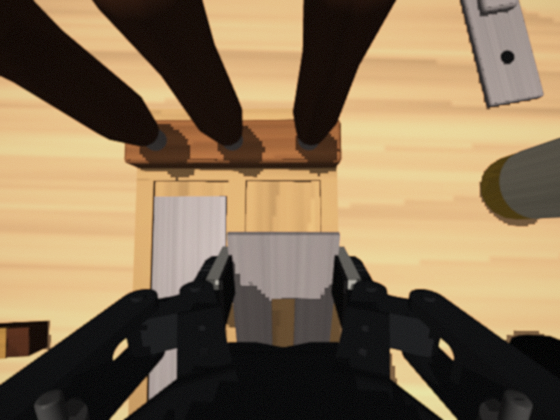

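The iron is held by its raised end (end at row 233, between the fingers). The 5.8 N in +x suggests the edge brushes the end wall. I fit its pitch in the tool frame on clean points only.

```bash
cat >> h.py <<'E'
def held():
    w=snap('wrist');o=env.observe();P=cloud(w[1],*w[2:]);R=np.array(o['tool_rot']);L=(P-o['position'])@R
    hsv=cv2.cvtColor(w[0],cv2.COLOR_BGR2HSV)
    k=(hsv[...,1]<60)&(hsv[...,2]>60)&(L[...,2]>-.09)&(L[...,2]<-.02)&(abs(L[...,1])<.022)&(w[1]>0)
    k[:225]=0;k[345:]=0
    q=L[k];
    for i in range(3):
        f=np.linalg.lstsq(np.c_[q[:,:2],np.ones(len(q))],q[:,2],rcond=None)[0];r=q[:,2]-np.c_[q[:,:2],np.ones(len(q))]@f;q=q[abs(r)<.003]
    print('held: n',len(q),'pitch deg',np.degrees(np.arctan(f[0])),'roll',np.degrees(np.arctan(f[1])),'z0',f[2],'x range',q[:,0].min(),q[:,0].max())
    m=(L[...,2]>-.09)&(L[...,2]<-.02)&(hsv[...,1]<60)&(hsv[...,2]>60);m[:225]=0;rows=[]
    for v in(238,246): rows.append([L[v,u].round(4).tolist() for u in np.where(m[v]&(abs(L[v,:,1])<.027))[0][[0,-1]]])
    print('side pts',rows,'F',np.round(o['ft_force'],1),o['time_s'],o['position'],o['grip_width'])
    return w
E
python3 -c "
from h import *
held()"
```

```text
held: n 8732 pitch deg -9.496255010755014 roll 0.19493128966273207 z0 -0.05492149507829129 x range -0.046413255906838355 0.023073266500081055
side pts [[[0.0204, -0.0248, -0.0579], [0.0206, 0.0249, -0.0585]], [[0.0161, -0.0251, -0.0571], [0.0162, 0.0254, -0.0572]]] F [ 5.4  0.4 -1.3] 10.45 [0.54079084 0.19013832 0.0546518 ] 0.04789523149845218
```

Call:
arm_command(
  turn=[
    [0, 0, 0],
    [0, 0, 0],
    [0, 0, 0],
  ],
  xyz=[
    [0.05, 0, -0.05],
    [0.08, 0, -0.3],
    [0, 0, 0],
  ],
  claw=[40, 40, 40],
)

```text
time_s: 10.75
position: [0.5393, 0.19, 0.0727]
tool_rot: [[0.939, 0.027, 0.342], [0.025, -1.0, 0.01], [0.342, -0.001, -0.94]]
ft_force: [0.4, -0.4, -1.7]
grip_width: 0.0474
gripper_force: 92.8
```

```bash
python3 -c "
from h import *
held()"
```

```text
held: n 8849 pitch deg -6.759864686979196 roll 0.18256965685983403 z0 -0.054949306262357625 x range -0.044146302104026244 0.023091981023679143
side pts [[[0.0199, -0.0255, -0.0566], [0.0201, 0.0252, -0.0572]], [[0.0162, -0.0251, -0.0571], [0.0165, 0.0252, -0.0579]]] F [ 0.1  0.8 -2. ] 10.8 [0.53882077 0.18994937 0.07179464] 0.047780176123394386
```

```bash
cat >> h.py <<'E'
C=np.array([.5188,-.2619]);HD=-16.1
def home(alpha,xe,up,nrm,lat=0,zc=None,C=C,HD=HD):
    """reported-TCP pose putting the edge `up` upslope and `nrm` above the bed; alpha pitch, xe tool x of blunt end upper corner, zc its z"""
    b=np.array([np.cos(np.radians(HD)),np.sin(np.radians(HD)),0]);u=np.array([0,0,1.]);r=np.sqrt(.5)
    fx=r*(b+u);fz=r*(u-b);fy=np.cross(fz,fx);o=np.r_[C-.045*b[:2],.003]
    R=tool(HD,45-alpha);xi=R.T@fx;zi=R.T@fz
    edge=np.array([xe,0,zc])-.165*xi-.003*zi
    p=o+fx*up+fz*nrm+fy*lat-R@edge
    return p,R
E
python3 - <<'E'
from h import *
p,R=home(6.8,.0231,.006,.10,zc=-.0577);print('hover',p,'final',home(6.8,.0231,.006,0,zc=-.0577)[0])
p1,R1=plan(np.array([.46,.19,.30]),tool(1.8,20),6)
p1,R1=plan(np.array([.46,-.04,.36]),tool(-8,30),8,p0=p1,R0=R1)
p1,R1=plan(p,R,8,p0=p1,R0=R1)
E
```

```text
hover [ 0.53860371 -0.26761605  0.13711808] final [ 0.60654105 -0.28722515  0.0664074 ]
n 6 turn [0.002, 0.003, -0.008] xyz [[0.01, -0.01, -0.8], [0.01, -0.01, -0.81], [0.01, -0.01, -0.8], [0.02, -0.01, -0.81], [0.01, -0.0, -0.8], [0.02, -0.01, -0.81]] end [0.4601 0.1901 0.3002]
n 8 turn [-0.104, 0.249, 0.222] xyz [[0.03, 0.58, -0.15], [0.05, 0.57, -0.14], [0.06, 0.58, -0.13], [0.08, 0.57, -0.13], [0.09, 0.58, -0.12], [0.1, 0.57, -0.11], [0.12, 0.57, -0.11], [0.13, 0.58, -0.1]] end [ 0.4598 -0.0402  0.3601]
n 8 turn [-0.113, 0.205, 0.168] xyz [[-0.04, 0.54, 0.62], [-0.04, 0.53, 0.62], [-0.05, 0.52, 0.63], [-0.05, 0.52, 0.63], [-0.06, 0.51, 0.64], [-0.06, 0.51, 0.64], [-0.06, 0.5, 0.65], [-0.07, 0.5, 0.65]] end [ 0.5387 -0.2677  0.1371]
```

Call:
arm_command(
  turn=[
    [0, 0, 0],
    [0, 0, 0],
    [0, 0, 0],
    [0, 0, 0],
    [0, 0, 0],
    [0, 0, 0],
    [0, 0, 0],
  ],
  xyz=[
    [0.01, 0, -0.4],
    [0.01, -0.01, -0.8],
    [0.01, -0.01, -0.8],
    [0.02, -0.01, -0.8],
    [0.01, 0, -0.8],
    [0.02, -0.01, -0.8],
    [0, 0, -0.4],
  ],
  claw=[40, 40, 40, 40, 40, 40, 40],
)

```text
time_s: 11.5
position: [0.4604, 0.1899, 0.3012]
tool_rot: [[0.939, 0.027, 0.343], [0.025, -1.0, 0.01], [0.343, -0.001, -0.939]]
ft_force: [-0.4, -0.1, -1.7]
grip_width: 0.0474
gripper_force: 93.0
```

Call:
arm_command(
  turn=[
    [-0.104, 0.249, 0.222],
    [-0.104, 0.249, 0.222],
    [-0.104, 0.249, 0.222],
    [-0.104, 0.249, 0.222],
    [-0.104, 0.249, 0.222],
    [-0.104, 0.249, 0.222],
    [-0.104, 0.249, 0.222],
    [-0.104, 0.249, 0.222],
    [0, 0, 0],
  ],
  xyz=[
    [0.03, 0.58, -0.15],
    [0.05, 0.57, -0.14],
    [0.06, 0.58, -0.13],
    [0.08, 0.57, -0.13],
    [0.09, 0.58, -0.12],
    [0.1, 0.57, -0.11],
    [0.12, 0.57, -0.11],
    [0.13, 0.58, -0.1],
    [0, 0, 0],
  ],
  claw=[40, 40, 40, 40, 40, 40, 40, 40, 40],
)

```text
time_s: 12.4
position: [0.4594, -0.0432, 0.3579]
tool_rot: [[0.858, -0.148, 0.493], [-0.128, -0.989, -0.074], [0.498, 0.0, -0.867]]
ft_force: [-0.1, -0.8, -1.2]
grip_width: 0.0473
gripper_force: 93.1
```

Run:
```python
from h import *
held()
p,R=home(6.8,.0231,.03,.09,zc=-.0577)
plan(p,R,9)
```

```text
held: n 8843 pitch deg -6.6971909922343995 roll 0.12818248878699567 z0 -0.05482597919011182 x range -0.04358702397240127 0.023330652707554262
side pts [[[0.0206, -0.0248, -0.058], [0.0205, 0.0249, -0.0577]], [[0.0162, -0.0253, -0.0568], [0.0164, 0.0248, -0.0573]]] F [-0.3  0.5 -1.5] 12.45 [ 0.45932334 -0.04187665  0.35757714] 0.047224906447659504
n 9 turn [-0.096, 0.186, 0.141] xyz [[0.03, 0.48, 0.56], [0.03, 0.47, 0.56], [0.02, 0.47, 0.56], [0.02, 0.46, 0.57], [0.01, 0.46, 0.57], [0.01, 0.45, 0.58], [0.01, 0.45, 0.58], [0.0, 0.44, 0.58], [0.0, 0.44, 0.59]] end [ 0.5617 -0.2742  0.1469]
```

Call:
arm_command(
  turn=[
    [-0.096, 0.186, 0.141],
    [-0.096, 0.186, 0.141],
    [-0.096, 0.186, 0.141],
    [-0.096, 0.186, 0.141],
    [-0.096, 0.186, 0.141],
    [-0.096, 0.186, 0.141],
    [-0.096, 0.186, 0.141],
    [-0.096, 0.186, 0.141],
    [-0.096, 0.186, 0.141],
    [0, 0, 0],
    [0, 0, 0],
  ],
  xyz=[
    [0.03, 0.48, 0.56],
    [0.03, 0.47, 0.56],
    [0.02, 0.47, 0.56],
    [0.02, 0.46, 0.57],
    [0.01, 0.46, 0.57],
    [0.01, 0.45, 0.58],
    [0.01, 0.45, 0.58],
    [0, 0.44, 0.58],
    [0, 0.44, 0.59],
    [0, 0, 0],
    [0, 0, 0],
  ],
  claw=[40, 40, 40, 40, 40, 40, 40, 40, 40, 40, 40],
)

```text
time_s: 13.55
position: [0.5633, -0.2715, 0.1471]
tool_rot: [[0.756, -0.273, 0.595], [-0.216, -0.962, -0.167], [0.618, -0.002, -0.786]]
ft_force: [0.3, 1.3, -1.4]
grip_width: 0.0474
gripper_force: 93.3
```

Run:
```python
from h import *
w=held()
np.savez('w9.npz',im=w[0],d=w[1],K=w[2],R=w[3],t=w[4]);cv2.imwrite('pics/w9.png',w[0])
# iron side edge directions/lateral in plane frame, and plane sides visible beyond
P=cloud(w[1],*w[2:]);b=np.array([np.cos(np.radians(HD)),np.sin(np.radians(HD))]);n=np.array([-b[1],b[0]])
X=(P[...,:2]-C)@b;Y=(P[...,:2]-C)@n;Z=P[...,2]
k=(X>.03)&(X<.13)&(abs(Y)<.05)&(Z>.009)&(Z<.03)
for a in np.arange(.03,.13,.01):
    kk=k&(X>a)&(X<a+.01)
    if kk.sum()>10:print(round(a,2),kk.sum(),Y[kk].min().round(4),Y[kk].max().round(4))
p,R=home(6.8,.0231,.006,.015,zc=-.0577);plan(p,R,6)
```

```text
held: n 8946 pitch deg -6.50788287563431 roll 0.14865388897803447 z0 -0.05463455268911235 x range -0.04382473000697574 0.023434946759271023
side pts [[[0.0203, -0.025, -0.057], [0.0201, 0.0251, -0.0565]], [[0.0164, -0.0252, -0.0571], [0.0163, 0.0252, -0.057]]] F [ 0.6  0.6 -1.2] 13.6 [ 0.56343804 -0.27138927  0.14821839] 0.047546540983031745
0.09 163 -0.0305 0.033
0.1 68 -0.0298 0.0334
0.11 69 -0.0302 0.0336
0.12 53 -0.0305 0.0328
n 6 turn [-0.007, -0.002, 0.007] xyz [[-0.05, 0.01, 0.26], [-0.06, 0.01, 0.26], [-0.05, 0.01, 0.26], [-0.06, 0.01, 0.26], [-0.05, 0.01, 0.26], [-0.06, 0.02, 0.25]] end [ 0.5961 -0.2843  0.0771]
```

Run:
```python
from h import *
p,R=home(6.6,.0232,.008,.015,lat=.0008,zc=-.0574);p1,R1=plan(p,R,6)
p,R=home(6.6,.0232,.008,.004,lat=.0008,zc=-.0574);plan(p,R,3,p0=p1,R0=R1)
```

```text
n 6 turn [-0.007, 0.005, 0.007] xyz [[-0.05, 0.01, 0.26], [-0.05, 0.01, 0.26], [-0.05, 0.01, 0.26], [-0.05, 0.01, 0.25], [-0.04, 0.01, 0.26], [-0.05, 0.0, 0.25]] end [ 0.5977 -0.2838  0.0788]
n 3 turn [0.001, 0.0, -0.001] xyz [[0.01, 0.0, 0.07], [0.01, 0.0, 0.08], [0.01, 0.0, 0.07]] end [ 0.6054 -0.286   0.0711]
```

Call:
arm_command(
  turn=[
    [-0.007, 0.005, 0.007],
    [-0.007, 0.005, 0.007],
    [-0.007, 0.005, 0.007],
    [-0.007, 0.005, 0.007],
    [-0.007, 0.005, 0.007],
    [-0.007, 0.005, 0.007],
    [0, 0, 0],
  ],
  xyz=[
    [-0.05, 0.01, 0.26],
    [-0.05, 0.01, 0.26],
    [-0.05, 0.01, 0.26],
    [-0.05, 0.01, 0.25],
    [-0.04, 0.01, 0.26],
    [-0.05, 0, 0.25],
    [0, 0, 0],
  ],
  claw=[40, 40, 40, 40, 40, 40, 40],
)

```text
time_s: 14.3
position: [0.5978, -0.2851, 0.0769]
tool_rot: [[0.753, -0.279, 0.596], [-0.219, -0.96, -0.173], [0.62, -0.0, -0.784]]
ft_force: [-1.0, -0.7, -1.9]
grip_width: 0.0477
gripper_force: 93.3
```

```bash
cat > chk.py <<'E'
from h import *
o=env.observe();print('t',o['time_s'],o['position'],np.round(o['ft_force'],1))
b=np.array([np.cos(np.radians(HD)),np.sin(np.radians(HD)),0]);n=np.array([-b[1],b[0],0]);u=np.array([0,0,1.]);r=np.sqrt(.5)
fx=r*(b+u);fz=r*(u-b);o0=np.r_[C-.045*b[:2],.003]
for nm in('scene','side'):
    w=snap(nm,f"{nm}_{o['time_s']:.2f}");P=cloud(w[1],*w[2:])-o0;S=P@fx;Y=P@n;N=P@fz
    k=(S>.005)&(S<.19)&(abs(Y)<.03)&(N>-.01)&(N<.035)&(w[1]>0)
    hsv=cv2.cvtColor(w[0],cv2.COLOR_BGR2HSV);k&=(hsv[...,1]<70)&(hsv[...,2]>80)
    nn,l,st,_=cv2.connectedComponentsWithStats(k.astype(np.uint8))
    if nn<2: print(nm,'none');continue
    k=l==1+st[1:,4].argmax();q=np.c_[S[k],Y[k],N[k]]
    f=np.linalg.lstsq(np.c_[q[:,:2],np.ones(len(q))],q[:,2],rcond=None)[0]
    print(nm,len(q),'S',np.percentile(q[:,0],[1,99]).round(4),'Y',np.percentile(q[:,1],[1,99]).round(4),'N med',np.median(q[:,2]).round(4),'tilt/roll deg',np.degrees(np.arctan(f[:2])).round(2),'N@0',f[2].round(4))
E
python3 chk.py
```

```text
t 14.3 [ 0.59782542 -0.28507447  0.07691992] [-1.  -0.7 -1.9]
scene 81 S [0.1242 0.1721] Y [-0.0217  0.0289] N med 0.0175 tilt/roll deg [-2.21  7.36] N@0 0.0244
side 266 S [0.0357 0.1382] Y [-0.0216  0.0272] N med 0.016 tilt/roll deg [ 4.74 12.47] N@0 0.0045
```

Call:
arm_command(
  turn=[
    [0, 0, 0],
    [0, 0, 0],
    [0, 0, 0],
    [0, 0, 0],
  ],
  xyz=[
    [0.01, 0, 0.07],
    [0.01, 0, 0.07],
    [0.01, 0, 0.07],
    [0, 0, 0],
  ],
  claw=[40, 40, 40, 40],
)

```text
time_s: 14.8
position: [0.6053, -0.2875, 0.0717]
tool_rot: [[0.752, -0.279, 0.597], [-0.218, -0.96, -0.174], [0.622, 0.001, -0.783]]
ft_force: [0.2, 0.6, -0.9]
grip_width: 0.0472
gripper_force: 93.3
```

Call:
arm_command(
  turn=[
    [0, 0, 0],
    [0, 0, 0],
    [0, 0, 0],
  ],
  xyz=[
    [0, 0, 0.03],
    [0, 0, 0.03],
    [0, 0, 0],
  ],
  claw=[40, 40, 40],
)

```text
time_s: 15.1
position: [0.6069, -0.288, 0.0694]
tool_rot: [[0.752, -0.279, 0.597], [-0.218, -0.96, -0.174], [0.622, 0.001, -0.783]]
ft_force: [0.4, 1.0, -0.9]
grip_width: 0.0473
gripper_force: 93.3
```

Call:
arm_command(
  turn=[
    [0, 0, 0],
    [0, 0, 0],
    [0, 0, 0],
  ],
  xyz=[
    [0, 0, 0.02],
    [0, 0, 0.02],
    [0, 0, 0],
  ],
  claw=[40, 40, 40],
)

```text
time_s: 15.4
position: [0.6081, -0.2883, 0.0679]
tool_rot: [[0.752, -0.279, 0.597], [-0.218, -0.96, -0.174], [0.622, 0.001, -0.783]]
ft_force: [-0.2, 0.4, -1.0]
grip_width: 0.0473
gripper_force: 93.3
```

Run:
```python
from h import *
held()
o=env.observe()
for nm in(.0,): print('pred final',home(6.6,.0232,.008,0,lat=.0008,zc=-.0574)[0])
```

```text
held: n 8974 pitch deg -6.502159163240602 roll 0.13629099077280438 z0 -0.05461089353126392 x range -0.044025822528810224 0.02326566488117657
side pts [[[0.0204, -0.025, -0.0572], [0.0202, 0.0251, -0.0567]], [[0.0166, -0.0251, -0.0574], [0.0162, 0.0253, -0.0566]]] F [ 0.1  0.1 -1.7] 15.45 [ 0.60809945 -0.28830695  0.06786956] 0.047170809719256135
pred final [ 0.6080672  -0.286833    0.06805616]
```

Call:
arm_command(
  turn=[
    [0, 0, 0],
    [0, 0, 0],
    [0, 0, 0],
    [0, 0, 0],
  ],
  xyz=[
    [0, -0.02, 0],
    [0, 0, 0.02],
    [0, 0, 0.02],
    [0, 0, 0],
  ],
  claw=[40, 40, 40, 40],
)

```text
time_s: 15.85
position: [0.6096, -0.2877, 0.0664]
tool_rot: [[0.752, -0.279, 0.597], [-0.218, -0.96, -0.174], [0.622, 0.001, -0.783]]
ft_force: [-2.1, 0.5, 0.7]
grip_width: 0.0475
gripper_force: 93.4
```

The contact force of about 3 N is square to the bed. I slide the held iron down towards the mouth.

Call:
arm_command(
  turn=[
    [0, 0, 0],
    [0, 0, 0],
    [0, 0, 0],
    [0, 0, 0],
    [0, 0, 0],
  ],
  xyz=[
    [0, 0, 0.01],
    [-0.04, 0, 0.005],
    [-0.04, 0, 0.005],
    [-0.04, 0, 0.005],
    [0, 0, 0],
  ],
  claw=[40, 40, 40, 40, 40],
)

```text
time_s: 16.35
position: [0.6054, -0.2866, 0.0614]
tool_rot: [[0.752, -0.279, 0.597], [-0.218, -0.96, -0.174], [0.622, 0.001, -0.783]]
ft_force: [-4.8, 0.9, 2.9]
grip_width: 0.0471
gripper_force: 93.5
```

```bash
python3 -c "
from h import *
held()"
```

```text
held: n 9047 pitch deg -4.138653066485133 roll 0.12018122976790072 z0 -0.05468831293745907 x range -0.042317298959488214 0.02347652044104666
side pts [[[0.0201, -0.0247, -0.0565], [0.02, 0.0247, -0.0563]], [[0.016, -0.025, -0.0562], [0.0157, 0.025, -0.0556]]] F [-5.6 -0.6  2.3] 16.4 [ 0.60543934 -0.28659541  0.06142444] 0.047602443764120546
```

Call:
arm_command(
  turn=[
    [0, 0.16, 0],
    [0, 0.16, 0],
    [0, 0.16, 0],
    [0, 0, 0],
    [0, 0, 0],
  ],
  xyz=[
    [0.015, 0, -0.01],
    [0.015, 0, -0.01],
    [0.015, 0, -0.01],
    [0, 0, 0],
    [0, 0, 0],
  ],
  claw=[40, 40, 40, 40, 40],
)

```text
time_s: 16.9
position: [0.6065, -0.2868, 0.0639]
tool_rot: [[0.727, -0.279, 0.628], [-0.211, -0.96, -0.183], [0.654, 0.001, -0.757]]
ft_force: [-1.2, -0.1, -0.3]
grip_width: 0.0474
gripper_force: 93.1
```

```bash
python3 -c "
from h import *
held();o=env.observe();R=np.array(o['tool_rot']);print('tilt',np.degrees(np.arcsin(R[2,0])),o['wrist_torque'])"; python3 chk.py
```

```text
held: n 9116 pitch deg -3.3348519212636485 roll 0.14499844215014882 z0 -0.05460079363434906 x range -0.04257127682626013 0.02339080983195989
side pts [[[0.0197, -0.0248, -0.0556], [0.0197, 0.0249, -0.0555]], [[0.016, -0.0249, -0.0561], [0.0157, 0.0251, -0.0555]]] F [-1.7  0.8 -0.8] 16.95 [ 0.60652865 -0.28675208  0.0639857 ] 0.04760009088667385
tilt 40.828711587186596 [ 0.16271817  0.77915229 -0.04542489]
t 16.95 [ 0.60652865 -0.28675208  0.0639857 ] [-1.7  0.8 -0.8]
scene 93 S [0.1189 0.1673] Y [-0.0284  0.0299] N med 0.0024 tilt/roll deg [3.76 3.97] N@0 -0.0052
side 242 S [0.0423 0.1308] Y [-0.0213  0.0281] N med 0.0003 tilt/roll deg [0.46 3.17] N@0 -0.0009
```

Call:
arm_command(
  turn=[
    [0, 0.16, 0],
    [0, 0, 0],
    [0, 0, 0],
    [0, 0, 0],
  ],
  xyz=[
    [0.015, 0, -0.01],
    [-0.02, 0, 0.001],
    [-0.02, 0, 0.001],
    [0, 0, 0],
  ],
  claw=[40, 40, 40, 40],
)

```text
time_s: 17.45
position: [0.6058, -0.2869, 0.0642]
tool_rot: [[0.717, -0.279, 0.639], [-0.207, -0.96, -0.187], [0.666, 0.001, -0.746]]
ft_force: [1.5, -0.0, 3.6]
grip_width: 0.0471
gripper_force: 93.1
```

```bash
python3 -c "
from h import *
held();o=env.observe();R=np.array(o['tool_rot']);print('tilt',np.degrees(np.arcsin(R[2,0])),np.degrees(np.arctan2(R[1,0],R[0,0])))"
```

```text
held: n 9141 pitch deg -2.4589936328700097 roll 0.1534724973762051 z0 -0.05459006690465597 x range -0.042301129024388054 0.023311859613169318
side pts [[[0.02, -0.0248, -0.0562], [0.0196, 0.0249, -0.0552]], [[0.0157, -0.0251, -0.0554], [0.0159, 0.0249, -0.056]]] F [0.9 0.2 3. ] 17.5 [ 0.60578451 -0.2869095   0.0642407 ] 0.04738478660794749
tilt 41.725106880267084 -16.140329679341043
```

Both the floor and the bed now carry the iron (up-slope about 4 N, normal about 3 N). I open slowly.

Call:
arm_command(
  turn=[
    [0, 0, 0],
    [0, 0, 0],
    [0, 0, 0],
    [0, 0, 0],
    [0, 0, 0],
    [0, 0, 0],
  ],
  xyz=[
    [0, 0, 0],
    [0, 0, 0],
    [0, 0, 0],
    [0, 0, 0],
    [0, 0, 0],
    [0, 0, 0],
  ],
  claw=[50, 52, 55, 58, 61, 61],
  squeeze=20,
)

```text
time_s: 18.1
position: [0.6054, -0.2865, 0.0636]
tool_rot: [[0.718, -0.279, 0.638], [-0.208, -0.96, -0.186], [0.665, 0.001, -0.747]]
ft_force: [-0.8, -0.3, -0.3]
grip_width: 0.061
gripper_force: 0.0
```

```bash
python3 -c "
from h import *
held();o=env.observe();R=np.array(o['tool_rot']);print('tilt',np.degrees(np.arcsin(R[2,0])))"; python3 chk.py
```

```text
held: n 9202 pitch deg -1.6955666446959743 roll 0.02190662902919886 z0 -0.053393750590530815 x range -0.04299316069529896 0.02357969821101472
side pts [[[0.0189, -0.0253, -0.0534], [0.0195, 0.0245, -0.055]], [[0.0152, -0.0248, -0.0543], [0.0147, 0.0251, -0.053]]] F [-0.1 -0.3 -0. ] 18.15 [ 0.60540172 -0.28649747  0.06365547] 0.060745188287644664
tilt 41.6649455266137
t 18.15 [ 0.60540172 -0.28649747  0.06365547] [-0.1 -0.3 -0. ]
scene 87 S [0.1049 0.1648] Y [-0.0231  0.0246] N med 0.0014 tilt/roll deg [-0.01  0.28] N@0 0.0012
side 244 S [0.0416 0.1288] Y [-0.0207  0.0283] N med 0.0002 tilt/roll deg [-0.36  2.95] N@0 0.0004
```

Call:
arm_command(
  turn=[
    [0, 0, 0],
    [0, 0, 0],
    [0, 0, 0],
    [0, 0, 0],
    [0, 0, 0],
    [0, 0, 0],
    [0, 0, 0],
    [0, 0, 0],
    [0, 0, 0],
  ],
  xyz=[
    [0, 0, -0.1],
    [0, 0, -0.2],
    [0, 0, -0.4],
    [0, 0, -0.6],
    [0, 0, -0.6],
    [0, 0, -0.6],
    [0, 0, -0.6],
    [0, 0, -0.3],
    [0, 0, 0],
  ],
  claw=[64, 64, 64, 64, 64, 64, 64, 64, 64],
)

```text
time_s: 19.15
position: [0.4961, -0.2549, 0.1929]
tool_rot: [[0.716, -0.28, 0.64], [-0.207, -0.96, -0.189], [0.667, 0.003, -0.745]]
ft_force: [0.1, -0.5, 0.0]
grip_width: 0.064
gripper_force: 0.0
```

```bash
python3 chk.py
python3 - <<'E'
from h import *
w=snap('wrist','w10');b=np.array([np.cos(np.radians(HD)),np.sin(np.radians(HD)),0]);n=np.array([-b[1],b[0],0]);u=np.array([0,0,1.]);r=np.sqrt(.5)
fx=r*(b+u);fz=r*(u-b);o0=np.r_[C-.045*b[:2],.003]
P=cloud(w[1],*w[2:])-o0;S=P@fx;Y=P@n;N=P@fz
k=(S>.0)&(S<.19)&(abs(Y)<.035)&(abs(N-.003)<.007)&(w[1]>0)
for a in np.arange(0,.18,.012):
    kk=k&(S>a)&(S<a+.012)
    if kk.sum()>5:print(round(a+.006,3),kk.sum(),'Y',np.percentile(Y[kk],[1,99]).round(4),'N',np.median(N[kk]).round(4))
print('Smax',S[k&(abs(Y)<.02)].max())
q=np.c_[S[k&(S>.07)],Y[k&(S>.07)]];print(cv2.minAreaRect((q*1000).astype(np.float32)))
# plane outer sides at heel/cheek
X=P@b-.045;Z=P[...,2]+.003
for lo,hi in((-.12,-.07),(-.05,.0),(.09,.125)):
    kk=(X>lo)&(X<hi)&(abs(Y)<.05)&(Z>.008)&(Z<.056);print(lo,kk.sum(),np.percentile(Y[kk],[.5,99.5]).round(4) if kk.sum() else '')
kk=(abs(Y)<.04)&(Z>.008)&(X<-.06)&(X>-.14);print('toe X',X[kk].min().round(4))
E
```

```text
t 19.15 [ 0.49609619 -0.25493432  0.1928635 ] [ 0.1 -0.5  0. ]
scene 260 S [0.0087 0.1657] Y [-0.0255  0.0294] N med 0.0028 tilt/roll deg [-1.91  2.08] N@0 0.0061
side 706 S [0.0067 0.1627] Y [-0.0278  0.028 ] N med 0.0014 tilt/roll deg [-3.05 -5.65] N@0 0.0068
0.006 464 Y [-0.026   0.0299] N 0.0043
0.018 402 Y [-0.0261  0.0299] N 0.0037
0.03 425 Y [-0.0261  0.0299] N 0.0035
0.042 453 Y [-0.0262  0.0299] N 0.003
0.054 480 Y [-0.0283  0.0336] N 0.0027
0.066 537 Y [-0.0299  0.033 ] N 0.0021
0.078 449 Y [-0.0239  0.0259] N 0.0018
0.09 474 Y [-0.0236  0.0266] N 0.0015
0.102 466 Y [-0.0234  0.0264] N 0.0012
0.114 394 Y [-0.0241  0.0261] N 0.0011
0.126 458 Y [-0.0239  0.0259] N 0.0006
0.138 540 Y [-0.0236  0.0264] N 0.0004
0.15 546 Y [-0.0235  0.0261] N 0.0001
0.162 400 Y [-0.0242  0.0259] N -0.0003
Smax 0.16408398737851884
((117.08474731445312, 3.23504638671875), (94.04776763916016, 59.80093002319336), 0.12589837610721588)
-0.12 567 [-0.0298  0.033 ]
-0.05 2769 [-0.0298  0.0335]
0.09 0 
toe X -0.105
```

Run:
```python
from h import *
w=snap('wrist');P=cloud(w[1],*w[2:]);b=np.array([np.cos(np.radians(HD)),np.sin(np.radians(HD)),0]);n=np.array([-b[1],b[0],0])
D=P-np.r_[C,0];X=D@b;Y=D@n;Z=P[...,2]
k=(abs(Z)<.015)&(abs(Y)>.05)&(abs(Y)<.12)&(w[1]>0)
for a in np.arange(-.15,.3,.05):
    kk=k&(X>a)&(X<a+.05)
    if kk.sum()>20:print('bench',round(a+.025,3),kk.sum(),np.median(Z[kk]).round(4))
kk=k&(X>-.1)&(X<.2);print(np.polyfit(X[kk],Z[kk],1))
kk=(abs(abs(Y-.0018)-.030)<.0015)&(Z>.04)&(X>-.06)&(X<.03);
for a in np.arange(-.06,.03,.015):
    q=kk&(X>a)&(X<a+.015);print('cheek',round(a+.007,3),q.sum(),np.percentile(Z[q],90).round(4) if q.sum() else '')
```

```text
bench -0.075 2041 0.0003
bench -0.025 2044 0.0002
bench 0.025 2834 0.0002
bench 0.075 3341 0.0001
bench 0.125 2652 0.0001
bench 0.175 2453 -0.0001
bench 0.225 2140 -0.0001
bench 0.275 1771 0.0
[-0.00108563  0.00025875]
cheek -0.053 303 0.2424
cheek -0.038 83 0.0512
cheek -0.023 75 0.0511
cheek -0.008 74 0.0511
cheek 0.007 63 0.0511
cheek 0.022 64 0.0508
```

Run:
```python
from h import *
plan(np.array([.442,-.239,.361]),tool(-15.5,0),9)
```

```text
n 9 turn [0.006, -0.925, -0.015] xyz [[0.16, 0.0, -0.37], [0.13, 0.0, -0.38], [0.1, 0.0, -0.39], [0.06, 0.0, -0.4], [0.03, 0.0, -0.4], [-0.0, 0.0, -0.4], [-0.03, 0.0, -0.4], [-0.07, 0.0, -0.39], [-0.09, 0.0, -0.39]] end [ 0.4421 -0.239   0.3612]
```

Call:
arm_command(
  turn=[
    [0, -0.92, 0],
    [0, -0.92, 0],
    [0, -0.92, 0],
    [0, -0.92, 0],
    [0, -0.92, 0],
    [0, -0.92, 0],
    [0, -0.92, 0],
    [0, -0.92, 0],
    [0, -0.92, 0],
    [0, 0, 0],
    [0, 0, 0],
  ],
  xyz=[
    [0.16, 0, -0.37],
    [0.13, 0, -0.38],
    [0.1, 0, -0.39],
    [0.06, 0, -0.4],
    [0.03, 0, -0.4],
    [0, 0, -0.4],
    [-0.03, 0, -0.4],
    [-0.07, 0, -0.39],
    [-0.09, 0, -0.39],
    [0, 0, 0],
    [0, 0, 0],
  ],
  claw=[64, 64, 64, 64, 64, 64, 64, 64, 64, 64, 64],
)

```text
time_s: 20.45
position: [0.4424, -0.2387, 0.3602]
tool_rot: [[0.96, -0.278, 0.004], [-0.278, -0.961, -0.001], [0.005, -0.0, -1.0]]
ft_force: [0.7, -0.7, -0.8]
grip_width: 0.0639
gripper_force: 0.0
```

```bash
cat > ver.py <<'E'
from h import *
w=snap('wrist','wv');P=cloud(w[1],*w[2:]);b=np.array([np.cos(np.radians(HD)),np.sin(np.radians(HD)),0]);n=np.array([-b[1],b[0],0])
o=env.observe();print(o['time_s'],o['position'])
z=np.load('w1.npz');P0=cloud(z['d'],z['K'],z['R'],z['t'])
for nm,Q in(('before',P0),('now',P)):
    D=Q-np.r_[C,0];X=D@b;Y=D@n;Z=Q[...,2]
    m=(abs(X)<.16)&(abs(Y)<.05)&(Z>.007)&(Z<.14)
    toe=m&(X<-.07)&(Z<.03);heel=m&(X>.09)&(Z<.03);kn=m&(X<-.07)&(Z>.05);hd=m&(X>.075)&(Z>.1)&(abs(Y)<.014)
    print(nm,'toe',X[toe].min().round(4),'Y',np.percentile(Y[toe],[.5,99.5]).round(4),'heel',X[heel].max().round(4) if heel.any() else '','Y',np.percentile(Y[heel],[.5,99.5]).round(4) if heel.any() else '','knob',X[kn].mean().round(4),Y[kn].mean().round(4),'handle',X[hd].mean().round(4) if hd.any() else '')
    k=m&(abs(Y-.0005)<.02)&(X>-.03)&(X<.015);print('  slope',np.degrees(np.arctan(np.polyfit(X[k],Z[k],1)[0])),'z-x',np.median(Z[k]-X[k]))
s=m&(abs(Y)<.022)&(X>-.06)&(X<.085)
for a in np.arange(-.06,.085,.008):
    q=s&(X>a)&(X<a+.008);
    if q.any():print(round(a+.004,3),np.percentile(Z[q],[10,50,90]).round(4),'Yiron',np.percentile(Y[m&(X>a)&(X<a+.008)&(abs(Z-X-.052)<.009)&(Z>.02)],[2,98]).round(4) if a>-.04 and a<.07 else '')
E
python3 ver.py
```

```text
20.5 [ 0.44188377 -0.23851123  0.360108  ]
before toe -0.1252 Y [-0.0312  0.0309] heel 0.1251 Y [-0.032   0.0316] knob -0.0984 0.0003 handle 0.1043
  slope 44.85329215332581 z-x 0.04768875560689704
now toe -0.1241 Y [-0.0298  0.0337] heel 0.1251 Y [-0.0301  0.0332] knob -0.0973 0.0021 handle 0.1048
  slope 42.348040414942766 z-x 0.05335093261178792
-0.056 [0.008  0.0092 0.0103] Yiron 
-0.048 [0.0079 0.0098 0.0124] Yiron 
-0.04 [0.0134 0.0163 0.0186] Yiron 
-0.032 [0.0199 0.0233 0.0266] Yiron [-0.0233  0.0276]
-0.024 [0.0279 0.031  0.0331] Yiron [-0.0261  0.0299]
-0.016 [0.0339 0.0364 0.0403] Yiron [-0.0241  0.0258]
-0.008 [0.0388 0.0446 0.0488] Yiron [-0.0282  0.0317]
0.0 [0.0463 0.0519 0.0564] Yiron [-0.0293  0.0328]
0.008 [0.0552 0.0597 0.0643] Yiron [-0.0268  0.0311]
0.016 [0.0626 0.0673 0.071 ] Yiron [-0.0234  0.0254]
0.024 [0.0708 0.0743 0.0785] Yiron [-0.023   0.0262]
0.032 [0.0756 0.0825 0.0866] Yiron [-0.0239  0.0256]
0.04 [0.0418 0.0905 0.0939] Yiron [-0.0234  0.0259]
0.048 [0.0925 0.098  0.1012] Yiron [-0.0232  0.0259]
0.056 [0.1029 0.1061 0.1094] Yiron [-0.0235  0.0253]
0.064 [0.111  0.1138 0.1167] Yiron [-0.0233  0.026 ]
0.072 [0.1165 0.1184 0.1194] Yiron [-0.0229  0.0257]
0.08 [0.0636 0.0801 0.0843] Yiron 
0.088 [0.0649 0.0837 0.0866] Yiron
```

The plane hasn't moved. But the iron's slope is about 43.3° rather than 45°: it touches the bed's top while its edge, on the floor, stands some 2-3 mm forward of the bed foot. I'll mend this with a light press low on the iron with shut fingers.

Run:
```python
from h import *
import h;h.TIP=.043
b=np.array([np.cos(np.radians(HD)),np.sin(np.radians(HD)),0]);n=np.array([-b[1],b[0],0])
R=tool(HD,25);t=np.r_[C,0]-.035*b+.0013*n+[0,0,.0217]
p,R1=planT(t-R[:,2]*.08,R,7)
p,R1=planT(t-R[:,2]*.010,R,5,p0=p,R0=R1);print(t+R[:,2]*.043)
```

```text
n 7 turn [-0.0, 0.708, -0.002] xyz [[0.08, -0.0, 0.87], [0.03, -0.0, 0.88], [-0.03, -0.0, 0.87], [-0.08, -0.0, 0.87], [-0.13, -0.0, 0.87], [-0.19, -0.0, 0.85], [-0.24, -0.0, 0.84]] end [ 0.4704 -0.2467  0.0554]
n 5 turn [-0.0, -0.0, -0.0] xyz [[0.0, -0.0, 0.28], [0.0, -0.0, 0.28], [0.0, -0.0, 0.28], [0.0, -0.0, 0.28], [0.0, -0.0, 0.28]] end [ 0.4988 -0.2549 -0.008 ]
[ 0.50299308 -0.2559845  -0.01727123]
```

Call:
arm_command(
  turn=[
    [0, 0.71, 0],
    [0, 0.71, 0],
    [0, 0.71, 0],
    [0, 0.71, 0],
    [0, 0.71, 0],
    [0, 0.71, 0],
    [0, 0.71, 0],
    [0, 0, 0],
    [0, 0, 0],
    [0, 0, 0],
  ],
  xyz=[
    [0.08, 0, 0.87],
    [0.03, 0, 0.88],
    [-0.03, 0, 0.87],
    [-0.08, 0, 0.87],
    [-0.13, 0, 0.87],
    [-0.19, 0, 0.85],
    [-0.24, 0, 0.84],
    [0, 0, 0],
    [0, 0, 0],
    [0, 0, 0],
  ],
  claw=[0, 0, 0, 0, 0, 0, 0, 0, 0, 0],
)

```text
time_s: 21.5
position: [0.4715, -0.2482, 0.0595]
tool_rot: [[0.869, -0.279, 0.409], [-0.251, -0.96, -0.121], [0.427, 0.003, -0.904]]
ft_force: [-0.0, 0.5, 1.1]
grip_width: -0.0003
gripper_force: 0.0
```

Call:
arm_command(
  turn=[
    [0, 0, 0],
    [0, 0, 0],
    [0, 0, 0],
    [0, 0, 0],
    [0, 0, 0],
    [0, 0, 0],
  ],
  xyz=[
    [0, 0, 0.28],
    [0, 0, 0.28],
    [0, 0, 0.28],
    [0, 0, 0.28],
    [0, 0, 0.28],
    [0, 0, 0],
  ],
  claw=[0, 0, 0, 0, 0, 0],
)

```text
time_s: 22.1
position: [0.5003, -0.2562, -0.0052]
tool_rot: [[0.869, -0.278, 0.409], [-0.251, -0.961, -0.12], [0.426, 0.001, -0.905]]
ft_force: [-1.3, -0.3, -0.7]
grip_width: 0.0001
gripper_force: 0.0
```

Call:
arm_command(
  turn=[
    [0, 0, 0],
    [0, 0, 0],
    [0, 0, 0],
    [0, 0, 0],
  ],
  xyz=[
    [0, 0, 0.05],
    [0, 0, 0.05],
    [0, 0, 0.04],
    [0, 0, 0],
  ],
  claw=[0, 0, 0, 0],
)

```text
time_s: 22.5
position: [0.5019, -0.2566, -0.0123]
tool_rot: [[0.869, -0.279, 0.408], [-0.252, -0.96, -0.119], [0.425, 0.001, -0.905]]
ft_force: [0.7, -0.2, 0.2]
grip_width: 0.0
gripper_force: 0.0
```

Call:
arm_command(
  turn=[
    [0, 0, 0],
    [0, 0, 0],
    [0, 0, 0],
  ],
  xyz=[
    [0, 0, 0.03],
    [0, 0, 0.03],
    [0, 0, 0],
  ],
  claw=[0, 0, 0],
)

```text
time_s: 22.8
position: [0.5033, -0.2572, -0.0138]
tool_rot: [[0.869, -0.279, 0.409], [-0.252, -0.96, -0.121], [0.427, 0.002, -0.904]]
ft_force: [-8.1, 2.5, 18.8]
grip_width: -0.0
gripper_force: 9.3
```

```bash
cat > sl.py <<'E'
from h import *
w=snap('wrist');P=cloud(w[1],*w[2:]);b=np.array([np.cos(np.radians(HD)),np.sin(np.radians(HD)),0]);n=np.array([-b[1],b[0],0])
D=P-np.r_[C,0];X=D@b;Y=D@n;Z=P[...,2]
k=(abs(abs(Y-.0013)-.014)<.006)&(X>-.02)&(X<.069)&(abs(Z-X-.052)<.008)&(w[1]>0)
f=np.polyfit(X[k],Z[k],1);r=Z[k]-np.polyval(f,X[k]);g=abs(r)<.003;f=np.polyfit(X[k][g],Z[k][g],1)
print(k.sum(),'slope',np.degrees(np.arctan(f[0])),'Z-X at -.04,.03,.07',[(np.polyval(f,x)-x).round(4) for x in(-.04,.0285,.07)],env.observe()['time_s'],np.round(env.observe()['ft_force'],1))
h=(abs(Y)<.025)&(Z>.09)&(Z<.13)&(abs(Z-X-.05)<.006)&(X<.08);print('top X',np.percentile(X[h],99),'Z',np.percentile(Z[h],99))
E
python3 sl.py
```

```text
14451 slope 43.93594340345856 Z-X at -.04,.03,.07 [np.float64(0.0528), np.float64(0.0503), np.float64(0.0488)] 22.85 [-8.1  3.9 18.1]
top X 0.05026331560059927 Z 0.09986077487402296
```

Call:
arm_command(
  turn=[
    [0, 0, 0],
    [0, 0, 0],
    [0, 0, 0],
  ],
  xyz=[
    [0.04, 0, -0.01],
    [0.04, 0, -0.01],
    [0, 0, 0],
  ],
  claw=[0, 0, 0],
)

```text
time_s: 23.15
position: [0.5051, -0.2569, -0.0126]
tool_rot: [[0.87, -0.279, 0.406], [-0.252, -0.96, -0.118], [0.423, 0.0, -0.906]]
ft_force: [-10.6, 2.5, 8.7]
grip_width: -0.0003
gripper_force: 6.8
```

```bash
python3 sl.py
```

```text
14667 slope 44.31753565773644 Z-X at -.04,.03,.07 [np.float64(0.0519), np.float64(0.0503), np.float64(0.0494)] 23.2 [-8.9  2.4 10.1]
top X 0.051546250907576543 Z 0.10141359102476981
```

Call:
arm_command(
  turn=[
    [0, 0, 0],
    [0, 0, 0],
    [0, 0, 0],
    [0, 0, 0],
  ],
  xyz=[
    [-0.01, 0, -0.03],
    [-0.02, 0, -0.06],
    [-0.05, 0, -0.2],
    [0, 0, 0],
  ],
  claw=[0, 0, 0, 0],
)

```text
time_s: 23.6
position: [0.4964, -0.255, -0.0003]
tool_rot: [[0.869, -0.279, 0.408], [-0.252, -0.96, -0.12], [0.425, 0.001, -0.905]]
ft_force: [-0.3, 0.6, 0.5]
grip_width: 0.0004
gripper_force: 0.0
```

```bash
python3 sl.py
```

```text
12361 slope 43.417312915557794 Z-X at -.04,.03,.07 [np.float64(0.0535), np.float64(0.0499), np.float64(0.0476)] 23.65 [-0.2 -0.5  0.3]
top X 0.05373357929621062 Z 0.10235920147827093
```

The iron went flat under the press but settled back to the same rest pose once released. That is the slack in the 6 mm mouth: edge on the floor, upper part on the bed, centred between the cheeks. I retract and check once more.

Call:
arm_command(
  turn=[
    [0, 0, 0],
    [0, 0, 0],
    [0, 0, 0],
    [0, 0, 0],
    [0, 0, 0],
    [0, -0.8, 0],
    [0, -0.8, 0],
    [0, -0.8, 0],
    [0, -0.8, 0],
    [0, -0.8, 0],
    [0, 0, 0],
    [0, 0, 0],
  ],
  xyz=[
    [0, 0, -0.4],
    [0, 0, -0.8],
    [0, 0, -0.8],
    [0, 0, -0.8],
    [0, 0, -0.8],
    [0.3, 0, -0.7],
    [0.3, 0, -0.7],
    [0.3, 0, -0.7],
    [0.2, 0, -0.7],
    [0, 0, -0.4],
    [0, 0, 0],
    [0, 0, 0],
  ],
  claw=[0, 0, 0, 0, 0, 0, 0, 0, 0, 0, 0, 0],
)

```text
time_s: 24.85
position: [0.4262, -0.234, 0.331]
tool_rot: [[0.957, -0.279, 0.086], [-0.278, -0.96, -0.025], [0.089, 0.0, -0.996]]
ft_force: [-0.5, -0.9, -0.3]
grip_width: -0.0002
gripper_force: 0.0
```

```bash
python3 ver.py | tail -22; python3 sl.py
```

```text
slope 44.85329215332581 z-x 0.04768875560689704
now toe -0.1234 Y [-0.0298  0.0336] heel 0.1257 Y [-0.0295  0.0338] knob -0.0977 0.002 handle 0.1046
  slope 42.00818449617001 z-x 0.052964258822257304
-0.056 [0.0075 0.0085 0.0095] Yiron 
-0.048 [0.0076 0.0091 0.0111] Yiron 
-0.04 [0.0119 0.015  0.0179] Yiron 
-0.032 [0.019  0.0219 0.0251] Yiron [-0.0221  0.0271]
-0.024 [0.0269 0.0302 0.0338] Yiron [-0.0233  0.0299]
-0.016 [0.0341 0.0367 0.0406] Yiron [-0.026   0.0264]
-0.008 [0.0386 0.044  0.0485] Yiron [-0.0286  0.0331]
0.0 [0.046  0.0517 0.0562] Yiron [-0.029   0.0321]
0.008 [0.054  0.0592 0.0633] Yiron [-0.0268  0.0309]
0.016 [0.062  0.0666 0.0705] Yiron [-0.0225  0.0259]
0.024 [0.0707 0.0743 0.0784] Yiron [-0.0226  0.0264]
0.032 [0.0749 0.0822 0.0861] Yiron [-0.023   0.0259]
0.04 [0.0645 0.0903 0.0934] Yiron [-0.0226  0.0268]
0.048 [0.0467 0.0978 0.1013] Yiron [-0.0233  0.026 ]
0.056 [0.1027 0.1059 0.1091] Yiron [-0.0227  0.0259]
0.064 [0.1102 0.1133 0.1162] Yiron [-0.0232  0.0262]
0.072 [0.1164 0.1177 0.1193] Yiron [-0.0231  0.0258]
0.08 [0.0808 0.0824 0.0848] Yiron 
0.088 [0.0775 0.0851 0.0864] Yiron 
1287 slope 43.40197628428411 Z-X at -.04,.03,.07 [np.float64(0.0551), np.float64(0.0514), np.float64(0.0491)] 24.95 [-0.1 -1.1 -1.1]
top X 0.07127165928145271 Z 0.11980549395928901
```

```bash
python3 -c "
from rig import env
print(env.close_job())"
```

```text
the job is handed in; nothing more can be done
None
```

The iron is in the plane, same face up, and the job is handed in at about 25 s: edge on the mouth floor, square and centred between the cheeks. It rests at about 43.4° instead of 45°: it touches the bed's top, but the edge sits about 2 mm forward of the bed foot, and it went back there after a light press. The plane showed no shift beyond about 2 mm, and the real fingertips end about 44 mm short of the reported TCP, so I worked with that measured offset instead of the text's.

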